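Make the market carrier ready for the van

ROBOT

A 6-joint arm with a two-finger parallel gripper is mounted at the origin on a cart in front of the work surface, level with it; the furniture and walls round the work are solid. World frame = base frame: x ahead of the robot, y to its left, z up, the work surface at z = 0. Lengths are in m, angles in rad, forces in N, time in s.
With the tool pointing down it reaches from about 0.325 to 0.9 m from the base axis. Payload 6.1 kg.
Tool frame: the origin (TCP) lies midway between the tips of the shut fingers; the grasp point (between the pads) lies 19 mm behind it; z points along the fingers, y is the direction in which the jaws open and shut (so a half turn about z gives the same grasp; the last joint's range is limited). The gripper opens to 85 mm and grips with 20 to 120 N. Pads are 22 mm wide; open, the fingers measure 114 mm over their backs; the gripper's body (76 mm by 85 mm) begins 54 mm behind the grasp point. The pads swing forward as they close: fully open they stand 13 mm farther back than shut.
Start: joints at [-1.474, 0.22, 1.526, -0, 1.395, -0.126], TCP at [0.138, -0.61, 0.231] pointing down, gripper open.
Joint ranges: [-2.98, 2.98], [-0.91, 2.08], [0.09, 2.57], [-1.24, 4.39], [0.2, 2.65], [-2.68, 2.68]. Speed limits (rad/s): [2.57, 2.57, 3.01, 3.14, 3.14, 3.14].

INTERFACE

Orientations are given as a unit quaternion [x, y, z, w].
In Python, from workcell import get_state, grab_frame, camera_params, close_job, search_frame, tip_of gives the robot as it stands.
- The arm moves only by the shell command python3 -m inch 'ROWS' [FORCE]. ROWS is text: rows parted by semicolons, each of 7 numbers parted by spaces: the shift along the world's x, y, z in m, then the turn, a rotation vector about the world's x, y, z in degrees, then the finger opening in m, from 0 to 0.0854. In form: tx ty tz rx ry rz fingers; .... A call has exactly 5 rows; each row shifts and turns the commanded pose from where the row before left it; what a row does not reach is not made up. A row lasts 1/12 s, in which the tool goes at most 41.7 mm and 7.16 degrees, less where a joint would pass 70% of its speed; a pose out of reach is approached as far as the arm can. A call with a gripper value outside its range is refused whole. The fingers move at their own pace and stop on an object; FORCE is the grip in N (left out, the last holds). Time passes only in rows, so rows that do not move let the fingers close, or fill a call up. It gives the time, the measured TCP pose, the force and the opening at its end, in the units of the state.
- get_state(): the state, without advancing time (a new reading comes with each control period).
- grab_frame(name): name is "scene" or "top" or "wrist"; returns the picture (384x512x3 uint8, red, green, blue); there is no depth.
- camera_params(name): a dict with "camera_matrix" (3x3 intrinsics, pixels), "R" (3x3) and "t" (3): a world point X has camera coordinates R X + t. Camera axes: x right, y down, z forward; pixel columns grow to the right and rows downward; lengths in m; the calibration is good to about 2 mm. A picture is of the moment at which its call begins: read the wrist's pose just before it. camera_params takes no time and is no camera call; for the wrist camera it gives the pose at the moment of the call.
- close_job(): hands the job in, once; it reports no verdict.
Trained networks look in the newest picture that a camera, given by its name, has taken for a name from the list of things; names that differ only in an ending like _2 or _b are one class to them, and where a whole thing is asked for, a point or a joint stands for the part that bears it (a point fixed in the world has none). Each returns a list of dicts, best first, with "conf" (0 to 1); they miss things now and then, are a little off and sometimes report something else, mostly with a low value. They report only what shows in the picture. A call takes as long as a camera call.
- search_frame(camera, query): "xyz" ([x, y, z] in m, in the coordinates of the camera as it stood for that picture, good to about 4 mm: the middle of the surface that is visible of it).
- tip_of(camera, query): "xyz" ([x, y, z] in m, in the coordinates of the camera as it stood for that picture, good to about 4 mm: a listed point, or the origin of a listed thing).
The state is a dict: "time_s": time; "joint_positions": joint angles; "qd": joint speeds; "joint_efforts": joint torques, N m; "tool_pos": TCP position; "ee_rot": TCP orientation; "ft_force": force on the tool from outside, world axes, zero at the start; "moment": the same for the moment, N m; "grip_width": finger opening in m.
Only numpy, scipy, OpenCV 4.12 (cv2) and the standard library are available. Lean on these libraries where they do the work, as an engineer would, in place of code of your own. Each camera call takes 0.05 s, during which the arm holds its last target.

TASK

Make the baker's carrier ready for the van: slide the loose cutter box along the carrier until it is flush against the spice rack, then shoot the barrel bolt fully home into the box and turn its handle all the way down into the notch. Also clip every measuring spoon that lies on the worktop onto the carrier's snap hook, pushing its eye in past the sprung gate so that it hangs inside the hook with the gate shut; leave everything else where it is.

Things in the scene. Friction and masses are not known exactly. Their poses are not given: they have to be found in the camera images.
- spoon1_grip (a point): steel measuring spoon 1 (flat-bottomed bowl 40 mm across, 18 mm high; 45 g; may be absent): point on its straight handle (10 mm wide, 5 mm thick), 45 mm from the eye's centre, at mid-thickness, 15.5 mm above the worktop when it stands on its bowl. x runs along the level handle from bowl to eye, z up out of the bowl, whose centre is 47 mm from here to -x
- spoon1_eye (a point): centre of the round eye at the end of spoon 1's handle: a ring of 5 mm wire in the handle's plane, 21 mm inside, 31 mm outside diameter; same axes as its grip
- spoon2_grip (a point): steel measuring spoon 2 (flat-bottomed bowl 36 mm across, 16 mm high; 45 g; may be absent): point on its straight handle (10 mm wide, 5 mm thick), 45 mm from the eye's centre, at mid-thickness, 13.5 mm above the worktop when it stands on its bowl. x runs along the level handle from bowl to eye, z up out of the bowl, whose centre is 43 mm from here to -x
- spoon2_eye (a point): centre of the round eye at the end of spoon 2's handle: a ring of 5 mm wire in the handle's plane, 21 mm inside, 31 mm outside diameter; same axes as its grip
- spoon3_grip (a point): steel measuring spoon 3 (flat-bottomed bowl 32 mm across, 14.5 mm high; 45 g; may be absent): point on its straight handle (10 mm wide, 5 mm thick), 45 mm from the eye's centre, at mid-thickness, 12 mm above the worktop when it stands on its bowl. x runs along the level handle from bowl to eye, z up out of the bowl, whose centre is 39 mm from here to -x
- spoon3_eye (a point): centre of the round eye at the end of spoon 3's handle: a ring of 5 mm wire in the handle's plane, 21 mm inside, 31 mm outside diameter; same axes as its grip
- spoon4_grip (a point): steel measuring spoon 4 (flat-bottomed bowl 29 mm across, 13 mm high; 45 g; may be absent): point on its straight handle (10 mm wide, 5 mm thick), 45 mm from the eye's centre, at mid-thickness, 10.5 mm above the worktop when it stands on its bowl. x runs along the level handle from bowl to eye, z up out of the bowl, whose centre is 35 mm from here to -x
- spoon4_eye (a point): centre of the round eye at the end of spoon 4's handle: a ring of 5 mm wire in the handle's plane, 21 mm inside, 31 mm outside diameter; same axes as its grip
- hook_nose (a point): top of the upright nose of the snap hook on the carrier's post: a J of 7 mm round steel in an upright plane. Axes of the carrier: x from its front (robot's side) to its back, y to its left, z up. The shank and the arm that holds it are 40 mm behind (+x); over and in front (-x) of the nose is free. The nose top is 212 mm above the worktop, 52 mm above the inside of the bend
- hook_seat (a point): lowest point of the hook's bend (centre of the wire), 20 mm behind the nose (+x) and 55 mm below its top; the eyes hang here. Carrier axes
- gate (a joint): sprung gate of the snap hook, rad: 0 shut, up to 0.72 pushed in. It slants down from the shank (hinge 24 mm above the nose top) to just inside the nose. An eye held level with the nose up through it and pressed straight down pushes it in with 1 to 4 N; by 40 mm below the nose top the eye is past, and the gate springs shut above it
- rack_face (a point): centre of the left-hand end face of the fixed spice rack on the carrier (rack 120 x 110 x 68 mm, standing on the 12 mm board); this point is 46 mm above the worktop; carrier axes, y points out of the face towards the loose box. The carrier stands firm on the worktop
- box_centre (a point): centre of the loose wooden cutter box (120 x 120 x 68 mm, about 0.6 kg, open on top, cutter rings fixed in it), half-way up. It stands on the carrier's 12 mm board to the left of the rack and slides along y between two guide lips 14 mm high at its front and back; axes as the carrier's. Its left-hand wall is free to push against
- box_face (a point): centre of the box's right-hand end face, which must meet the rack's face; same axes as the box
- keeper_hole (a point): mouth of the 17 mm wide, 18 mm high keeper hole in the box's front face, 60 mm from its right-hand end face and 62 mm above the worktop; the bolt (12 mm round, rounded tip) enters it to +x when the box is flush
- bolt (a joint): travel of the barrel bolt, m: 0 drawn back, 0.035 fully shot (25 mm inside the box). Moves to the carrier's +x, about 2 N of friction
- bolt_handle (a joint): turn of the bolt's handle about the bolt, rad: 0 in the barrel's long slot (handle points up and to the carrier's left at 45 degrees), 1.31 fully down in the notch (to the left, 30 degrees below level). It can turn only with the bolt fully shot, where the notch breaks the slot's edge; stiff by about 0.03 N m, so it stays where left
- bolt_knob (a point): centre of the 17 mm ball knob on the bolt's handle, 38 mm from the bolt's axis. The knob is free all round; axes turn with the handle, x along the bolt
- bolt_notch (a point): point on the bolt's axis level with the notch, 62 mm above the worktop, carrier axes: with the bolt fully shot the handle stands over this point; the bolt's axis is parallel to x. With the bolt drawn back the handle is 35 mm nearer to -x. The barrel stands on a wooden block 30 mm wide
- spice_jar: spice jar with a black cap, 51 mm across, 112 mm high, behind the carrier; leave alone
- drum: card drum with a plastic lid, 75 mm across, 96 mm high, behind the carrier; leave alone

How it is judged:
On the way, in this order (a step that is already met when the one before it is completed fails the run):
1. the cutter box is flush against the spice rack, the bolt still drawn back (y of box_face in the frame of rack_face between -0.004 and 0.004 m and z of box_face in the frame of rack_face below 0.004 m and angle between the y axis of box_face and the y axis of rack_face, either way round below 0.05 rad and value of joint bolt below 0.012 m), for 0.2 s.
2. the bolt is fully shot into the box (value of joint bolt above 0.032 m and y of box_face in the frame of rack_face between -0.004 and 0.004 m and z of box_face in the frame of rack_face below 0.004 m and angle between the y axis of box_face and the y axis of rack_face, either way round below 0.05 rad), for 0.2 s.
3. the bolt's handle is turned down into the notch (value of joint bolt_handle above 1.15 rad and value of joint bolt above 0.032 m), for 0.2 s.
At the end, for the whole second after the job is handed in: Box flush with the rack (gap under 5 mm, square within 3 degrees), bolt shot (over 32 mm), handle down (over 1.15 rad), every spoon present hanging by its eye in the hook (eye centre within 30 mm of the bend, at most 20 mm above it), gate shut (under 0.06 rad) (all of step 3 and y of box_face in the frame of rack_face between -0.004 and 0.005 m and z of box_face in the frame of rack_face below 0.004 m and angle between the y axis of box_face and the y axis of rack_face, either way round below 0.05 rad and value of joint gate below 0.06 rad and distance between each of spoon1_eye, spoon2_eye, spoon3_eye, spoon4_eye and hook_seat below 0.03 m and z of each of spoon1_eye, spoon2_eye, spoon3_eye, spoon4_eye in the frame of hook_seat below 0.02 m); the robot touches nothing.
It fails at once if the spice jar is knocked aside (more than 4 cm) or over (distance of spice_jar from where it was at the start of the episode above 0.04 m or angle between spice_jar's own z axis and vertical above 0.5 rad).
It fails at once if the drum is knocked aside (more than 4 cm) or over (distance of drum from where it was at the start of the episode above 0.04 m or angle between drum's own z axis and vertical above 0.5 rad).
Of spoon1, spoon2, spoon3, spoon4 only 3 to 4 are there at a start; the rules pass over those that are not, and their reading is None.
At some moment in a run one of spoon1, spoon2, spoon3, spoon4, box may be knocked a few centimetres aside while the robot is not near it.
It also fails if it takes over 210 s, if anything falls off the work surface, if the arm or the gripper's body presses on something with over 40 N, if the wrist force passes 120 N, or if a joint passes its speed limit or range.

## Working session

There is one attempt and no reset: what is moved stays moved. The work goes in short steps, Python scripts to look and compute and a shell command to move; the robot and the scene stay as the last step left them, time stands still between calls to the robot, and variables do not carry over. Pictures are saved under pics/ and viewed, and the job is handed in when it is done.

```bash
mkdir -p pics; ls; cat > h.py <<'E'
import numpy as np, cv2
from workcell import *
from scipy.spatial.transform import Rotation as Rn
def snap(cam,fn=None):
    im=grab_frame(cam)
    if fn: cv2.imwrite('pics/'+fn,cv2.resize(im[:,:,::-1],(800,600),interpolation=cv2.INTER_CUBIC))
    return im
def w(cam,xyz,P=None):
    P=P or camera_params(cam); return np.array(P['R']).T@(np.array(xyz)-np.array(P['t']))
def proj(P,X):
    c=np.array(P['R'])@np.array(X)+np.array(P['t']); u=np.array(P['camera_matrix'])@c; return u[:2]/u[2]
def ray(P,u,v,z):
    R=np.array(P['R']);C=-R.T@np.array(P['t']);d=R.T@np.linalg.inv(P['camera_matrix'])@np.array([u,v,1.]);return C+d*(z-C[2])/d[2]
def st():
    s=get_state(); print('t',round(s['time_s'],2),'p',np.round(s['tool_pos'],4),'rotvec/deg',np.round(Rn.from_quat(s['ee_rot']).as_matrix(),3).tolist(),'F',np.round(s['ft_force'],1),'g',round(s['grip_width'],4)); return s
E
python3 - <<'E'
from h import *
s=st()
for c in ['scene','top']:
    snap(c,c+'0.png'); P=camera_params(c)
    for q in ['hook_nose','hook_seat','rack_face','box_centre','box_face','keeper_hole','bolt_knob','bolt_notch']+[f'spoon{i}_{a}' for i in (1,2,3,4) for a in('grip','eye')]:
        r=tip_of(c,q); print(c,q,[(np.round(w(c,k['xyz'],P),3).tolist(),round(k['conf'],2)) for k in r[:2]])
st()
E
```

```text
pics
t 0.0 p [ 0.138  -0.609   0.2302] rotvec/deg [[0.975, 0.221, -0.0], [0.221, -0.975, 0.002], [0.0, -0.002, -1.0]] F [-0.6 -0.3 -0.8] g 0.0856
scene hook_nose [([0.494, -0.117, 0.214], 0.64), ([0.563, 0.125, 0.064], 0.4)]
scene hook_seat [([0.511, -0.118, 0.159], 0.6)]
scene rack_face [([0.592, 0.006, 0.044], 0.56)]
scene box_centre [([0.626, 0.109, 0.05], 0.95)]
scene box_face [([0.604, 0.053, 0.046], 0.97), ([0.764, -0.048, 0.002], 0.59)]
scene keeper_hole [([0.561, 0.125, 0.06], 0.62), ([0.497, -0.117, 0.214], 0.48)]
scene bolt_knob [([0.516, -0.115, 0.16], 0.75), ([0.625, 0.108, 0.049], 0.69)]
scene bolt_notch [([0.516, 0.093, 0.063], 0.98)]
scene spoon1_grip [([0.554, 0.321, 0.019], 0.85)]
scene spoon1_eye [([0.589, 0.294, 0.019], 0.84)]
scene spoon2_grip [([0.514, 0.258, 0.015], 0.83), ([0.515, 0.094, 0.061], 0.61)]
scene spoon2_eye [([0.516, -0.118, 0.159], 0.7), ([0.552, 0.231, 0.01], 0.69)]
scene spoon3_grip [([0.587, 0.387, 0.013], 0.51)]
scene spoon3_eye [([0.625, 0.364, 0.013], 0.76)]
scene spoon4_grip []
scene spoon4_eye []
top hook_nose [([0.494, -0.108, 0.215], 0.92
[... 242 characters left out ...]
, 0.122, 0.062], 0.63), ([0.489, 0.126, 0.089], 0.39)]
top bolt_knob [([0.492, 0.128, 0.085], 0.61)]
top bolt_notch [([0.511, 0.092, 0.065], 0.78), ([0.77, -0.052, -0.001], 0.35)]
top spoon1_grip [([0.556, 0.325, 0.016], 0.75)]
top spoon1_eye [([0.592, 0.299, 0.017], 0.81)]
top spoon2_grip [([0.518, 0.259, 0.014], 0.78)]
top spoon2_eye [([0.556, 0.232, 0.014], 0.72), ([0.626, 0.363, 0.015], 0.34)]
top spoon3_grip [([0.593, 0.394, 0.006], 0.5), ([0.604, 0.049, 0.043], 0.29)]
top spoon3_eye []
top spoon4_grip [([0.592, 0.396, 0.012], 0.44)]
top spoon4_eye []
t 1.7 p [ 0.1381 -0.6095  0.2313] rotvec/deg [[0.975, 0.221, -0.0], [0.221, -0.975, 0.0], [-0.0, -0.0, -1.0]] F [-0.8  0.7  2.2] g 0.0853
```

View pics/scene0.png

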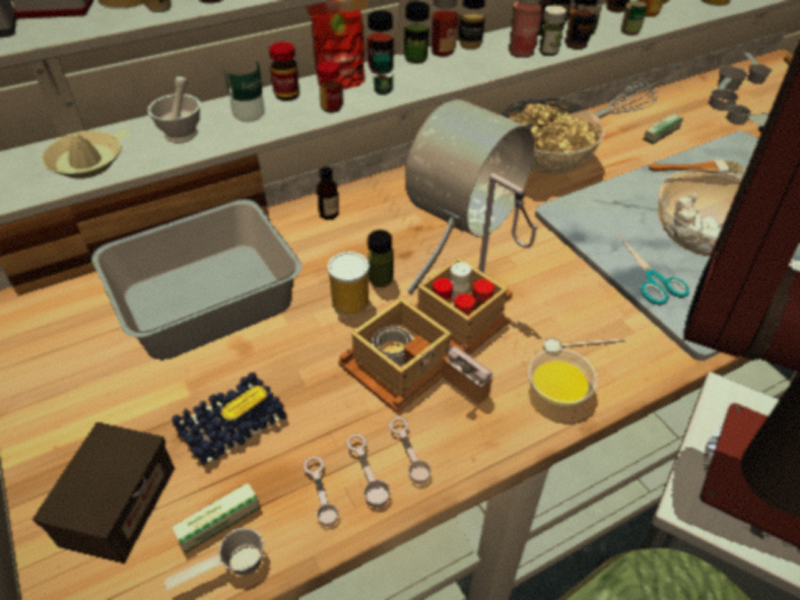

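View pics/top0.png

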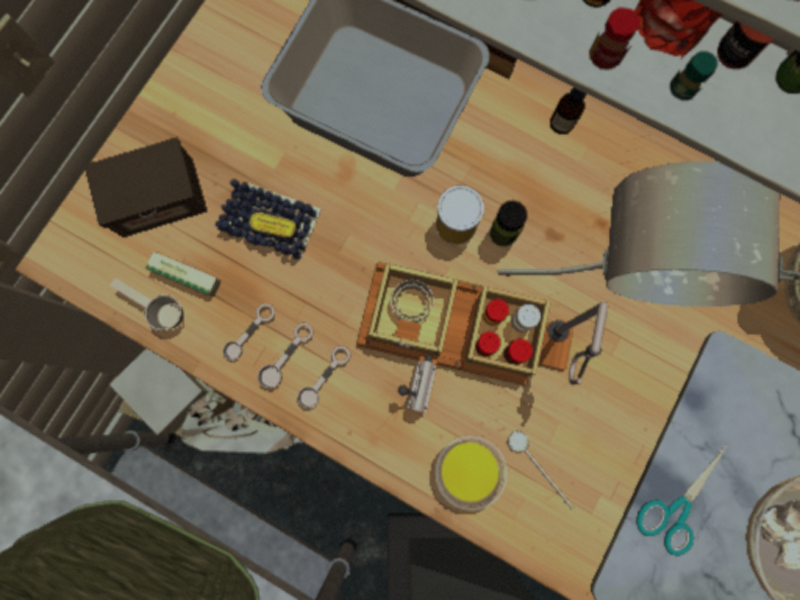

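Three spoons with eyes lie left of the carrier, at about (235–270, 305–355), (270–310, 325–380) and (305–350, 350–400) in the top picture. There is also a handled thing without an eye near (520, 440) and a measuring cup at (165, 315). I'll zoom in to check those.

```bash
python3 - <<'E'
from h import *
a=grab_frame('top'); b=grab_frame('scene')
c1=cv2.resize(a[170:330,120:390,::-1],(800,474),interpolation=cv2.INTER_CUBIC)
c2=cv2.resize(b[170:350,180:420,::-1],(800,600),interpolation=cv2.INTER_CUBIC)
cv2.imwrite('pics/c1.png',c1);cv2.imwrite('pics/c2.png',c2)
P=camera_params('top');
for n,u,v in [('s2 eye',341,354),('s1 eye',303,331),('s3 eye',265,312),('s2 bowl',309,398),('s1 bowl',270,377),('s3 bowl',233,351),('odd',518,440),('oddend',570,505),('jar',510,213)]:
    print(n,np.round(ray(P,u*.64,v*.64,.013),3))
print(np.round(-np.array(P['R']).T@P['t'],2))
E
```

```text
s2 eye [0.552 0.232 0.013]
s1 eye [0.592 0.297 0.013]
s3 eye [0.625 0.363 0.013]
s2 bowl [0.479 0.284 0.013]
s1 bowl [0.514 0.35  0.013]
s3 bowl [0.558 0.414 0.013]
odd [ 0.409 -0.061  0.013]
oddend [ 0.307 -0.141  0.013]
jar [ 0.799 -0.062  0.013]
[0.45 0.12 1.07]
```

View pics/c1.png

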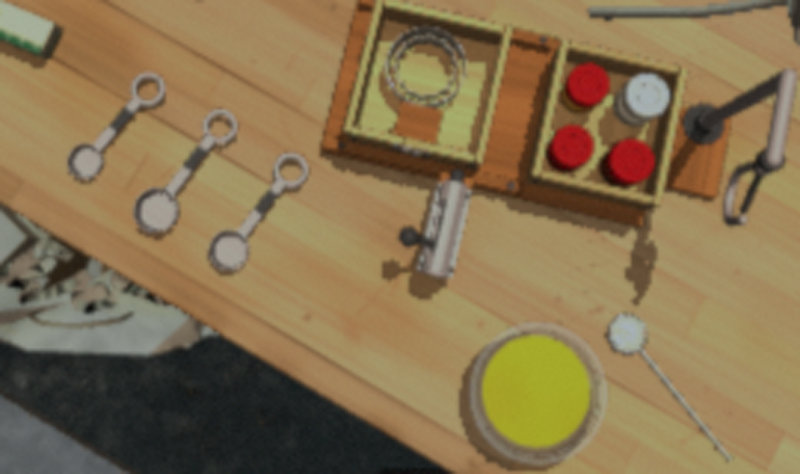

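View pics/c2.png

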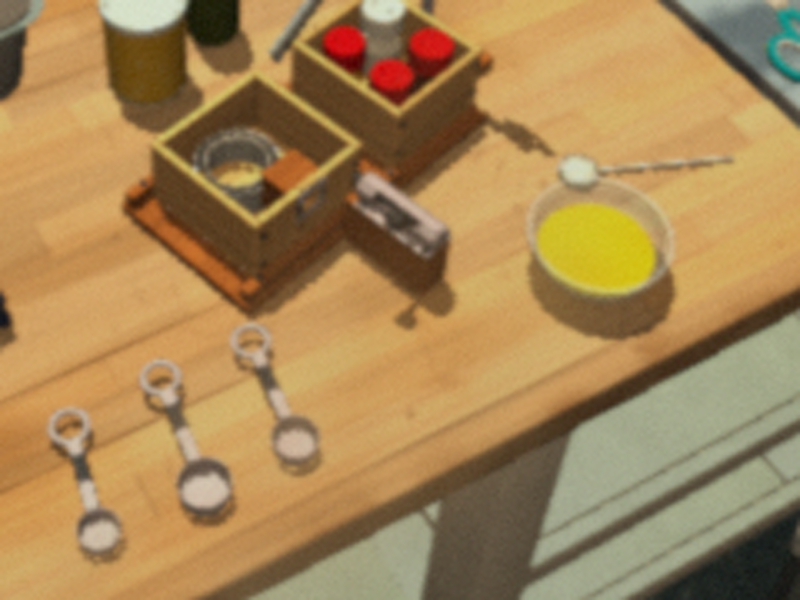

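```bash
python3 - <<'E'
from h import *
P=camera_params('top')
def q(u,v,z): return ray(P,120+u/2.963,170+v/2.963,z)
def yaw(a,b,name): d=b-a; print(name,np.round(a,3),np.round(b,3),round(np.degrees(np.arctan2(d[1],d[0])),1),round(np.linalg.norm(d),3))
yaw(q(347,135,.08),q(376,5,.08),'box left edge +x')
yaw(q(478,163,.08),q(347,135,.08),'box front +y')
yaw(q(537,170,.08),q(564,42,.08),'rack left edge +x')
yaw(q(655,203,.08),q(537,170,.08),'rack front +y')
yaw(q(430,272,.075),q(455,178,.075),'barrel +x')
print('knob',q(408,237,.089),'post?',q(705,120,.2))
E
```

```text
box left edge +x [0.573 0.178 0.08 ] [0.684 0.154 0.08 ] -12.2 0.114
box front +y [0.549 0.069 0.08 ] [0.573 0.178 0.08 ] 77.6 0.112
rack left edge +x [0.543 0.02  0.08 ] [ 0.651 -0.005  0.08 ] -13.2 0.112
rack front +y [ 0.515 -0.077  0.08 ] [0.543 0.02  0.08 ] 74.0 0.101
barrel +x [0.46  0.11  0.075] [0.537 0.088 0.075] -15.5 0.08
knob [0.48787417 0.12764074 0.089     ] post? [ 0.56801656 -0.09253299  0.2       ]
```

```bash
python3 -m inch '0 0 0.035 0 0 7 0;0 0 0.035 0 0 7 0;0 0 0.035 0 0 7 0;0 0 0.035 0 0 7 0;0 0 0.03 0 0 7 0' 60
python3 -m inch '0.02 0.033 0 0 0 7 0;0.02 0.033 0 0 0 7 0;0.02 0.033 0 0 0 7 0;0.02 0.033 0 0 0 7 0;0.02 0.033 0 0 0 7 0'
python3 -m inch '0.02 0.033 0 0 0 7 0;0.02 0.033 0 0 0 7 0;0.02 0.033 0 0 0 7 0;0.02 0.033 0 0 0 7 0;0.02 0.033 0 0 0 7 0'
python3 -m inch '0.02 0.033 0 0 0 7 0;0.02 0.033 0 0 0 7 0;0.02 0.033 0 0 0 7 0;0.02 0.033 0 0 0 7 0;0.02 0.033 0 0 0 7 0'
python3 -m inch '0.02 0.033 0 0 0 7 0;0.02 0.033 0 0 0 7 0;0.02 0.033 0 0 0 0 0;0.02 0.033 0 0 0 0 0;0.02 0.033 0 0 0 0 0'
python3 -c "from h import *;st()"
```

```text
time_s: 2.22
tool_pos: [0.1381, -0.6096, 0.4042]
ee_rot: [0.913, 0.408, -0.0, 0.001]
ft_force: [0.5, -1.4, 0.2]
grip_width: 0.0256
time_s: 2.63
tool_pos: [0.2386, -0.443, 0.4013]
ee_rot: [0.748, 0.663, 0.0, 0.0]
ft_force: [0.5, -0.1, -0.3]
grip_width: 0.0001
time_s: 3.05
tool_pos: [0.3386, -0.2778, 0.4016]
ee_rot: [0.514, 0.858, -0.0, 0.0]
ft_force: [1.6, 0.0, 0.4]
grip_width: 0.0
time_s: 3.47
tool_pos: [0.4387, -0.1127, 0.4017]
ee_rot: [0.233, 0.973, -0.0, 0.001]
ft_force: [0.4, -1.2, 0.2]
grip_width: -0.0002
time_s: 3.88
tool_pos: [0.5387, 0.0525, 0.4015]
ee_rot: [0.115, 0.993, -0.0, 0.0]
ft_force: [0.3, -0.6, 0.8]
grip_width: 0.0005
t 3.88 p [0.5387 0.0525 0.4015] rotvec/deg [[-0.974, 0.229, 0.001], [0.229, 0.974, -0.0], [-0.001, 0.0, -1.0]] F [ 0.3 -0.6  0.8] g 0.0005
```

```bash
python3 - <<'E'
from h import *
P=camera_params('wrist'); snap('wrist','w1.png')
print(np.round(-np.array(P['R']).T@P['t'],3))
for q in ['hook_nose','hook_seat','rack_face','box_centre','box_face','keeper_hole','bolt_knob','bolt_notch']:
    r=tip_of('wrist',q); print(q,[(np.round(w('wrist',k['xyz'],P),3).tolist(),round(k['conf'],2)) for k in r[:2]])
E
```

```text
[0.464 0.07  0.544]
hook_nose [([0.491, -0.115, 0.214], 0.69)]
hook_seat [([0.512, -0.12, 0.156], 0.68)]
rack_face [([0.595, 0.009, 0.048], 0.88)]
box_centre [([0.615, 0.114, 0.048], 0.56)]
box_face [([0.603, 0.054, 0.05], 0.79)]
keeper_hole [([0.586, 0.295, 0.012], 0.6)]
bolt_knob [([0.595, 0.012, 0.046], 0.67), ([0.488, 0.129, 0.086], 0.5)]
bolt_notch [([0.513, 0.091, 0.06], 0.55)]
```

View pics/w1.png

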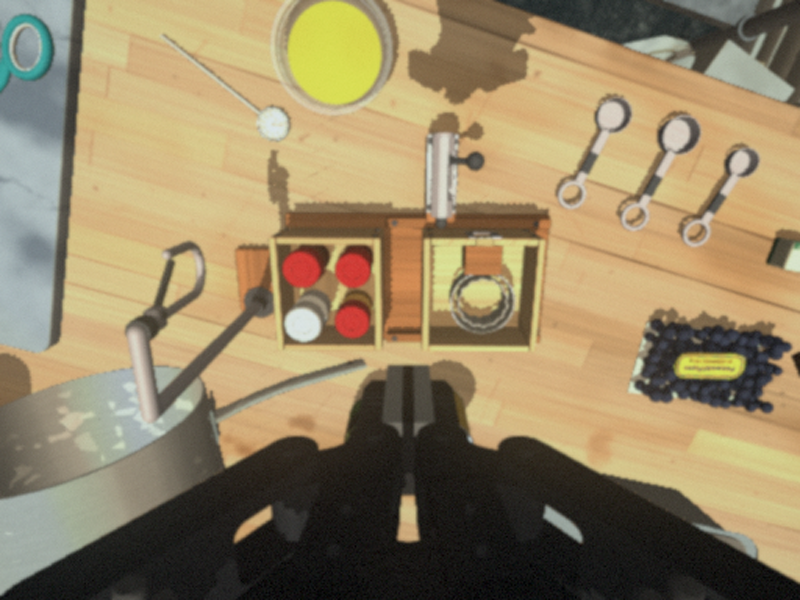

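```bash
python3 - <<'E'
from h import *
P=camera_params('wrist');T=camera_params('top');S=camera_params('scene')
sc=.64
for n,X in [('nose',[.494,-.112,.212]),('seat',[.513,-.119,.157]),('knob',[.487,.127,.089])]:
    print(n,[np.round(proj(p,X)/sc) for p in (P,T,S)])
def tri(obs):
    A=[]
    for p,(u,v) in obs:
        M=np.array(p['camera_matrix'])@np.hstack([np.array(p['R']),np.array(p['t']).reshape(3,1)])
        A+= [u*sc*M[2]-M[0], v*sc*M[2]-M[1]]
    x=np.linalg.svd(np.array(A))[2][-1]; return np.round(x[:3]/x[3],3)
print('arm front',tri([(P,(140,325)),(S,(522,193)),(T,(580,355))]))
print('arm back',tri([(P,(150,415)),(S,(491,180)),(T,(602,308))]))
a=grab_frame('top'); b=grab_frame('scene')
cv2.imwrite('pics/c3.png',np.hstack([cv2.resize(a[180:250,340:410,::-1],(400,400),interpolation=cv2.INTER_CUBIC),cv2.resize(b[105:175,300:370,::-1],(400,400),interpolation=cv2.INTER_CUBIC)]))
E
```

```text
nose [array([173., 255.]), array([578., 382.]), array([534., 225.])]
seat [array([204., 265.]), array([572., 370.]), array([521., 244.])]
knob [array([478., 160.]), array([403., 391.]), array([466., 368.])]
arm front [ 0.522 -0.102  0.276]
arm back [ 0.59  -0.139  0.253]
```

View pics/c3.png

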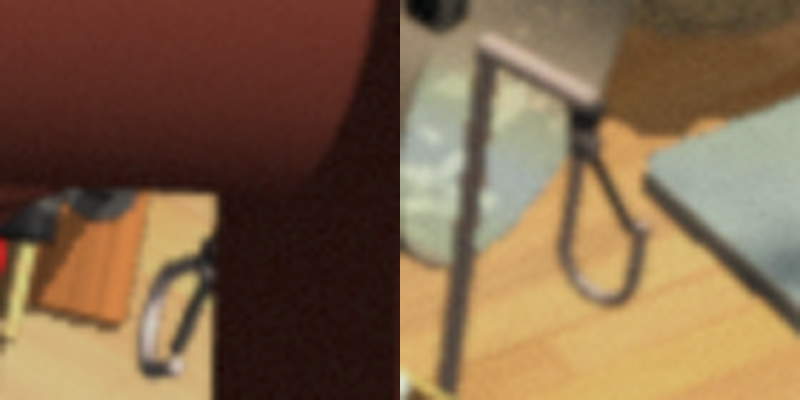

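```bash
python3 -m inch '0.02 0.033 0 0 0 0 0;0.02 0.033 0 0 0 0 0;0.02 0.033 0 0 0 0 0;0.02 0.033 0 0 0 0 0;0.023 0.033 0 0 0 0 0'
python3 -m inch '0 0 -0.04 0 0 0 0;0 0 -0.04 0 0 0 0;0 0 -0.04 0 0 0 0;0 0 -0.04 0 0 0 0;0 0 -0.04 0 0 0 0'
python3 -m inch '0 0 -0.035 0 0 0 0;0 0 -0.035 0 0 0 0;0 0 -0.03 0 0 0 0;0 0 -0.03 0 0 0 0;0 0 -0.026 0 0 0 0'
python3 - <<'E'
from h import *
st(); snap('scene','s1.png'); snap('wrist','w2.png')
E
```

```text
time_s: 4.85
tool_pos: [0.6417, 0.2163, 0.4019]
ee_rot: [0.116, 0.993, 0.0, 0.0]
ft_force: [0.8, -1.1, 0.5]
grip_width: -0.0001
time_s: 5.27
tool_pos: [0.641, 0.2149, 0.1996]
ee_rot: [0.116, 0.993, 0.0, 0.0]
ft_force: [-0.1, 0.0, 0.2]
grip_width: 0.0002
time_s: 5.68
tool_pos: [0.6404, 0.2144, 0.0431]
ee_rot: [0.116, 0.993, -0.0, -0.001]
ft_force: [-0.3, 0.0, 0.8]
grip_width: -0.0001
t 5.68 p [0.6404 0.2144 0.0431] rotvec/deg [[-0.973, 0.23, -0.001], [0.23, 0.973, -0.0], [0.001, -0.001, -1.0]] F [-0.3  0.   0.8] g -0.0001
```

View pics/w2.png

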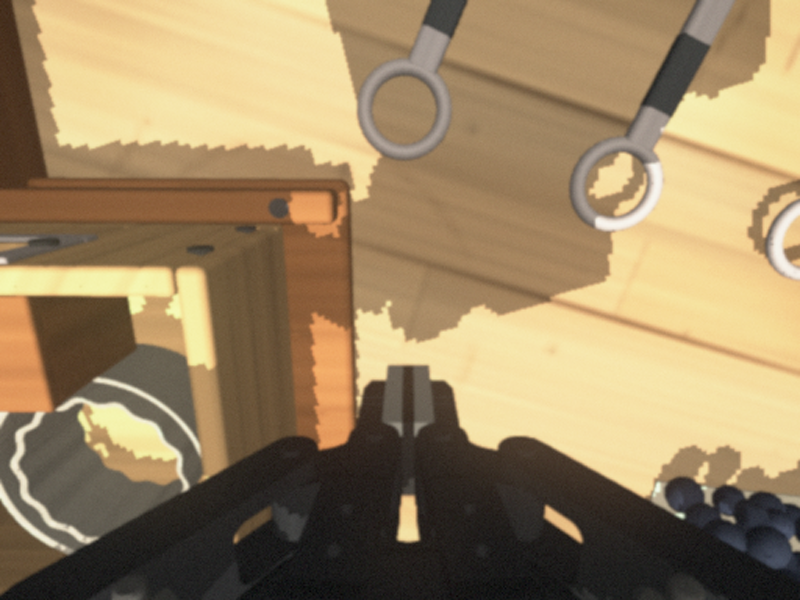

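View pics/s1.png

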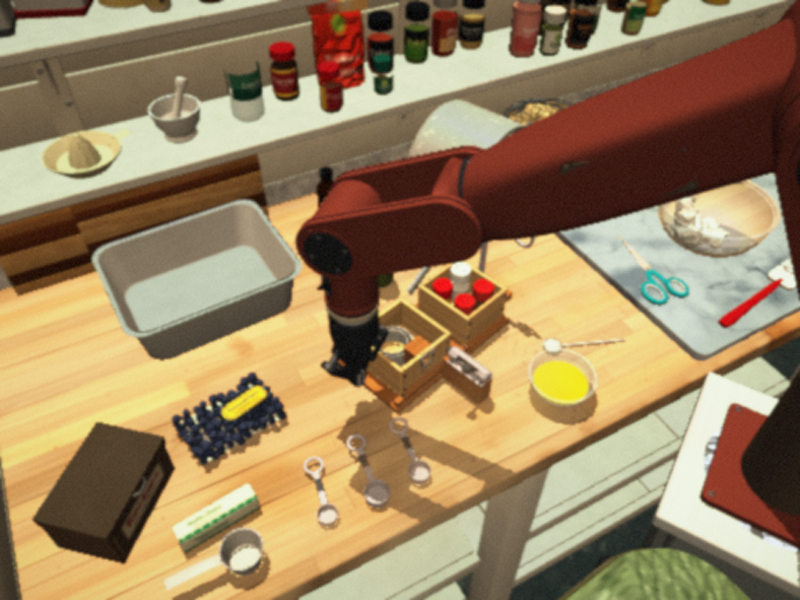

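```bash
python3 -m inch '-0.0018 -0.0078 0 0 0 0 0;-0.0018 -0.0078 0 0 0 0 0;-0.0018 -0.0078 0 0 0 0 0;-0.0014 -0.0058 0 0 0 0 0;-0.0014 -0.0058 0 0 0 0 0'
python3 -m inch '-0.0012 -0.005 0 0 0 0 0;-0.0012 -0.005 0 0 0 0 0;-0.0012 -0.005 0 0 0 0 0;-0.0012 -0.005 0 0 0 0 0;-0.0009 -0.004 0 0 0 0 0'
python3 - <<'E'
from h import *
st(); snap('wrist','w3.png')
E
```

```text
time_s: 6.2
tool_pos: [0.6344, 0.1803, 0.0478]
ee_rot: [0.116, 0.993, 0.001, 0.002]
ft_force: [1.3, 5.3, 2.0]
grip_width: -0.0001
time_s: 6.62
tool_pos: [0.6289, 0.1575, 0.0478]
ee_rot: [0.115, 0.993, 0.002, 0.002]
ft_force: [1.5, 7.0, 3.8]
grip_width: 0.0003
t 6.62 p [0.6289 0.1575 0.0478] rotvec/deg [[-0.973, 0.229, 0.005], [0.229, 0.973, 0.003], [-0.004, 0.004, -1.0]] F [1.5 7.  3.8] g 0.0003
```

View pics/w3.png

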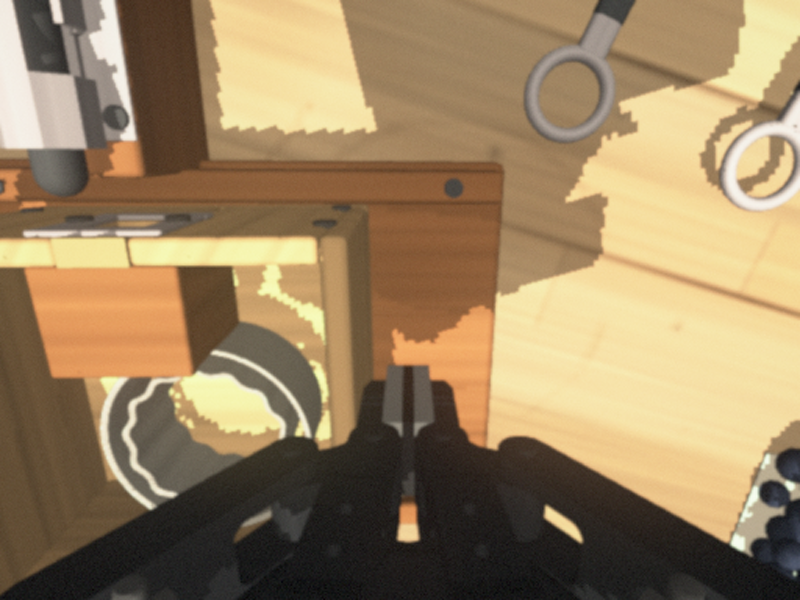

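```bash
python3 -m inch '-0.0009 -0.004 0 0 0 0 0;-0.0009 -0.004 0 0 0 0 0;-0.0007 -0.003 0 0 0 0 0;-0.0005 -0.002 0 0 0 0 0;-0.0005 -0.002 0 0 0 0 0'
python3 -m inch '-0.0005 -0.002 0 0 0 0 0;-0.0005 -0.002 0 0 0 0 0;-0.0002 -0.001 0 0 0 0 0;0 0 0 0 0 0 0;0 0 0 0 0 0 0'
```

```text
time_s: 7.08
tool_pos: [0.6255, 0.1429, 0.0477]
ee_rot: [0.115, 0.993, 0.002, 0.002]
ft_force: [1.0, 7.5, 4.0]
grip_width: 0.0001
time_s: 7.5
tool_pos: [0.6266, 0.1414, 0.0482]
ee_rot: [0.115, 0.993, 0.004, 0.005]
ft_force: [10.7, 18.3, -1.8]
grip_width: 0.0002
```

```bash
python3 -m inch '0 0 0 0 0 0 0;0 0 0 0 0 0 0;0 0 0 0 0 0 0;0 0 0 0 0 0 0;0 0 0 0 0 0 0'
python3 -m inch '0.002 0.008 0 0 0 0 0;0.005 0.02 0 0 0 0 0;0 0 0.04 0 0 0 0;0 0 0.04 0 0 0 0;0 0 0.04 0 0 0 0'
python3 -m inch '0 0 0.04 0 0 0 0;0 0 0.04 0 0 0 0;-0.026 -0.028 0.03 0 0 0 0;-0.026 -0.028 0.03 0 0 0 0;-0.026 -0.028 0.03 0 0 0 0'
python3 - <<'E'
from h import *
st(); P=camera_params('wrist'); snap('wrist','w4.png')
for q in ['rack_face','box_centre','box_face','keeper_hole','bolt_knob','bolt_notch']:
    r=tip_of('wrist',q); print(q,[(np.round(w('wrist',k['xyz'],P),3).tolist(),round(k['conf'],2)) for k in r[:2]])
E
```

```text
time_s: 7.92
tool_pos: [0.6266, 0.1414, 0.0482]
ee_rot: [0.115, 0.993, 0.004, 0.005]
ft_force: [10.2, 19.1, -1.5]
grip_width: -0.0001
time_s: 8.33
tool_pos: [0.6283, 0.1641, 0.1653]
ee_rot: [0.115, 0.993, -0.001, -0.002]
ft_force: [2.2, -0.0, 0.5]
grip_width: 0.0
time_s: 8.75
tool_pos: [0.5614, 0.0914, 0.3241]
ee_rot: [0.115, 0.993, -0.0, 0.0]
ft_force: [0.4, -0.3, 1.1]
grip_width: -0.0002
t 8.75 p [0.5614 0.0914 0.3241] rotvec/deg [[-0.974, 0.228, 0.0], [0.228, 0.974, -0.001], [-0.001, -0.001, -1.0]] F [ 0.4 -0.3  1.1] g -0.0002
rack_face [([0.596, 0.007, 0.047], 0.83), ([0.488, 0.126, 0.089], 0.19)]
box_centre [([0.611, 0.072, 0.047], 0.57)]
box_face [([0.594, 0.007, 0.047], 0.69)]
keeper_hole []
bolt_knob [([0.487, 0.127, 0.088], 0.52)]
bolt_notch [([0.512, 0.094, 0.059], 0.75)]
```

View pics/w4.png

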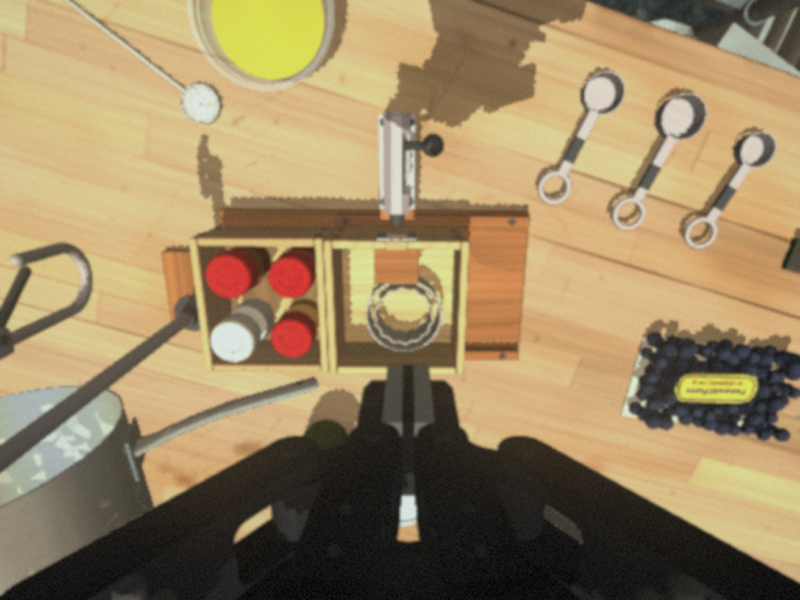

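```bash
python3 -m inch '-0.036 0.0147 0 0 0 0 0;-0.036 0.0147 0 0 0 0 0;-0.036 0.0147 -0.015 0 0 0 0;0 0 -0.04 0 0 0 0;0 0 -0.04 0 0 0 0'
python3 -m inch '0 0 -0.04 0 0 0 0;0 0 -0.04 0 0 0 0;0 0 -0.03 0 0 0 0;0 0 -0.03 0 0 0 0;0 0 -0.009 0 0 0 0'
python3 - <<'E'
from h import *
st(); P=camera_params('wrist'); snap('wrist','w5.png'); snap('scene','s2.png')
E
```

```text
time_s: 9.52
tool_pos: [0.4544, 0.1382, 0.2275]
ee_rot: [0.114, 0.994, 0.001, 0.002]
ft_force: [0.2, 0.6, -1.3]
grip_width: 0.0002
time_s: 9.93
tool_pos: [0.4497, 0.1365, 0.0721]
ee_rot: [0.115, 0.993, -0.001, -0.005]
ft_force: [-0.3, -0.4, -1.2]
grip_width: 0.0
t 9.93 p [0.4497 0.1365 0.0721] rotvec/deg [[-0.974, 0.228, -0.011], [0.228, 0.974, -0.001], [0.01, -0.004, -1.0]] F [-0.3 -0.4 -1.2] g 0.0
```

View pics/w5.png

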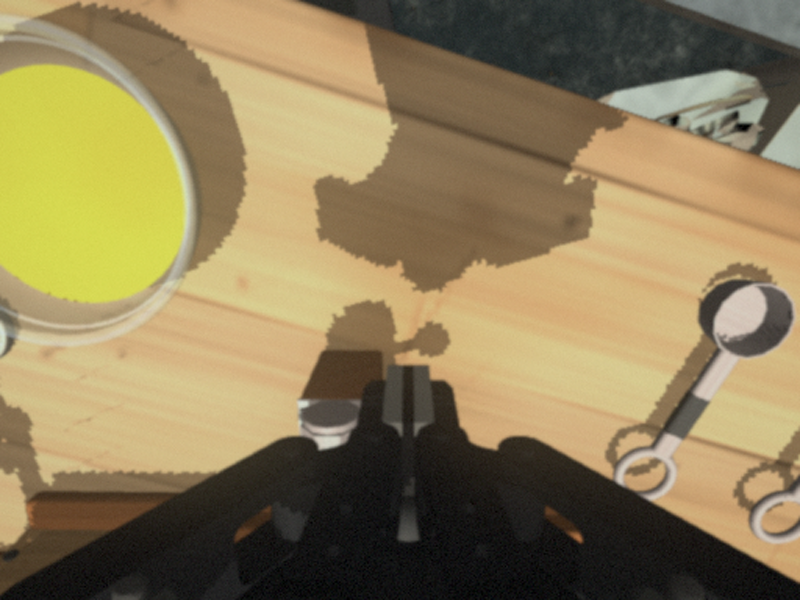

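```bash
python3 -m inch '0.0058 -0.0013 0.004 0 0 0 0;0.0058 -0.0013 0 0 0 0 0;0.0058 -0.0013 0 0 0 0 0;0.0049 -0.0011 0 0 0 0 0;0.0049 -0.0011 0 0 0 0 0'
python3 -m inch '0.0049 -0.0011 0 0 0 0 0;0.0049 -0.0011 0 0 0 0 0;0.0049 -0.0011 0 0 0 0 0;0.0039 -0.0009 0 0 0 0 0;0.0039 -0.0009 0 0 0 0 0'
```

```text
time_s: 10.45
tool_pos: [0.4831, 0.1306, 0.0838]
ee_rot: [0.115, 0.993, 0.0, 0.001]
ft_force: [-2.3, 2.0, 2.9]
grip_width: -0.0004
time_s: 10.87
tool_pos: [0.5021, 0.1261, 0.0817]
ee_rot: [0.116, 0.993, 0.001, -0.003]
ft_force: [-16.6, 10.7, 7.4]
grip_width: 0.0001
```

```bash
python3 -m inch '0 0 0 0 0 0 0;0 0 0 0 0 0 0;0 0 0 0 0 0 0;0 0 0 0 0 0 0;0 0 0 0 0 0 0'; python3 - <<'E'
from h import *
st(); P=camera_params('wrist'); snap('wrist','w6.png'); b=grab_frame('scene')
cv2.imwrite('pics/s3.png',cv2.resize(b[190:280,200:320,::-1],(800,600),interpolation=cv2.INTER_CUBIC))
E
```

```text
time_s: 11.28
tool_pos: [0.5017, 0.1266, 0.0814]
ee_rot: [0.115, 0.993, 0.001, -0.003]
ft_force: [-9.7, 7.3, 3.5]
grip_width: 0.0004
t 11.28 p [0.5017 0.1266 0.0814] rotvec/deg [[-0.973, 0.229, -0.006], [0.229, 0.973, 0.002], [0.006, 0.001, -1.0]] F [-9.7  7.3  3.5] g 0.0004
```

View pics/s3.png

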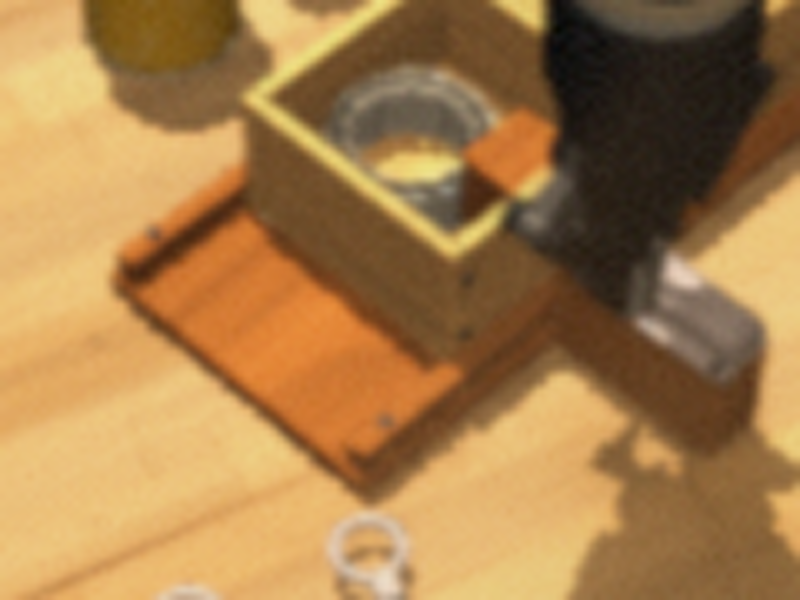

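View pics/w6.png

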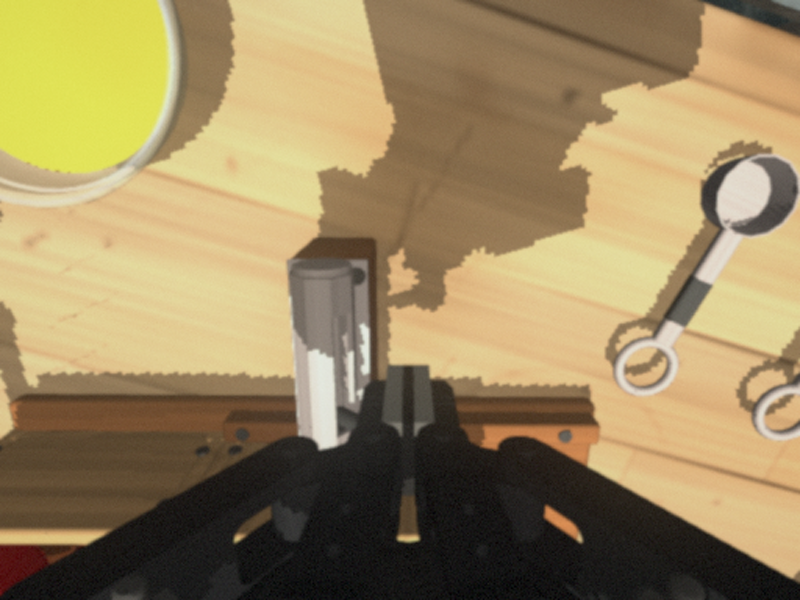

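```bash
python3 -m inch '0.002 -0.0005 0 0 0 0 0;0 0 0 0 0 0 0;0 0 0 0 0 0 0;0 0 0 0 0 0 0;0 0 0 0 0 0 0'; python3 -m inch '-0.01 0.002 0 0 0 0 0;-0.02 0.005 0 0 0 0 0;0 0 0.04 0 0 0 0;0 0 0.04 0 0 0 0;0.02 -0.005 0.04 0 0 0 0';python3 -m inch '0.03 -0.005 0.02 0 0 0 0;0.03 -0.005 0.02 0 0 0 0;0.03 -0.005 0.02 0 0 0 0;0 0 0 0 0 0 0;0 0 0 0 0 0 0'; python3 - <<'E'
from h import *
st(); P=camera_params('wrist'); snap('wrist','w7.png')
for q in ['rack_face','box_face','bolt_knob','bolt_notch','hook_nose','hook_seat']:
    r=tip_of('wrist',q); print(q,[(np.round(w('wrist',k['xyz'],P),3).tolist(),round(k['conf'],2)) for k in r[:2]])
E
```

```text
time_s: 11.8
tool_pos: [0.5021, 0.1268, 0.0809]
ee_rot: [0.115, 0.993, 0.001, -0.005]
ft_force: [-14.1, 9.0, 6.1]
grip_width: 0.0003
time_s: 12.22
tool_pos: [0.4924, 0.1274, 0.2001]
ee_rot: [0.115, 0.993, -0.0, -0.001]
ft_force: [1.9, 0.3, -1.3]
grip_width: -0.0002
time_s: 12.63
tool_pos: [0.587, 0.1112, 0.2606]
ee_rot: [0.116, 0.993, -0.0, 0.002]
ft_force: [0.3, 0.6, -0.5]
grip_width: 0.0
t 12.63 p [0.587  0.1112 0.2606] rotvec/deg [[-0.973, 0.23, 0.003], [0.23, 0.973, -0.001], [-0.003, 0.0, -1.0]] F [ 0.3  0.6 -0.5] g 0.0
rack_face [([0.592, 0.006, 0.047], 0.97), ([0.623, 0.36, 0.011], 0.26)]
box_face [([0.595, 0.011, 0.045], 0.65)]
bolt_knob [([0.519, 0.12, 0.086], 0.76)]
bolt_notch [([0.512, 0.091, 0.057], 0.57), ([0.55, 0.087, 0.064], 0.34)]
hook_nose []
hook_seat []
```

View pics/w7.png

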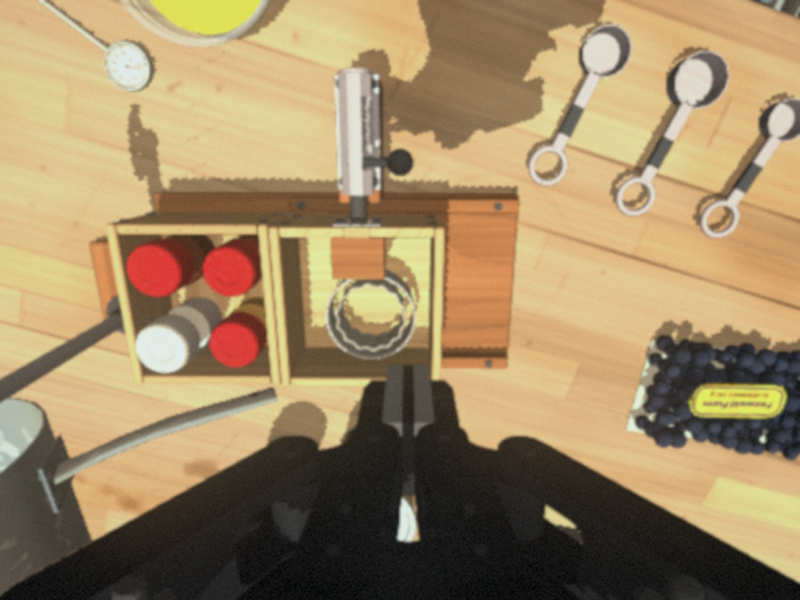

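```bash
python3 -m inch '-0.034 0.005 -0.02 0 0 0 0;-0.034 0.005 -0.02 0 0 0 0;0 0 -0.04 0 0 0 0;0 0 -0.04 0 0 0 0;0 0 -0.02 0 0 0 0'; python3 -m inch '0 0 0 0 0 0 0;0 0 0 0 0 0 0;0 0 0 0 0 0 0;0 0 0 0 0 0 0;0 0 0 0 0 0 0'; python3 -c "
from h import *
st();snap('wrist','w8.png')"
```

```text
time_s: 13.4
tool_pos: [0.5131, 0.1223, 0.1152]
ee_rot: [0.115, 0.993, -0.001, -0.002]
ft_force: [-0.4, 0.5, -0.9]
grip_width: 0.0001
time_s: 13.82
tool_pos: [0.5185, 0.1223, 0.1218]
ee_rot: [0.115, 0.993, 0.0, 0.002]
ft_force: [0.8, -0.1, -0.0]
grip_width: -0.0002
t 13.82 p [0.5185 0.1223 0.1218] rotvec/deg [[-0.973, 0.229, 0.004], [0.229, 0.973, 0.0], [-0.004, 0.001, -1.0]] F [ 0.8 -0.1 -0. ] g -0.0002
```

View pics/w8.png

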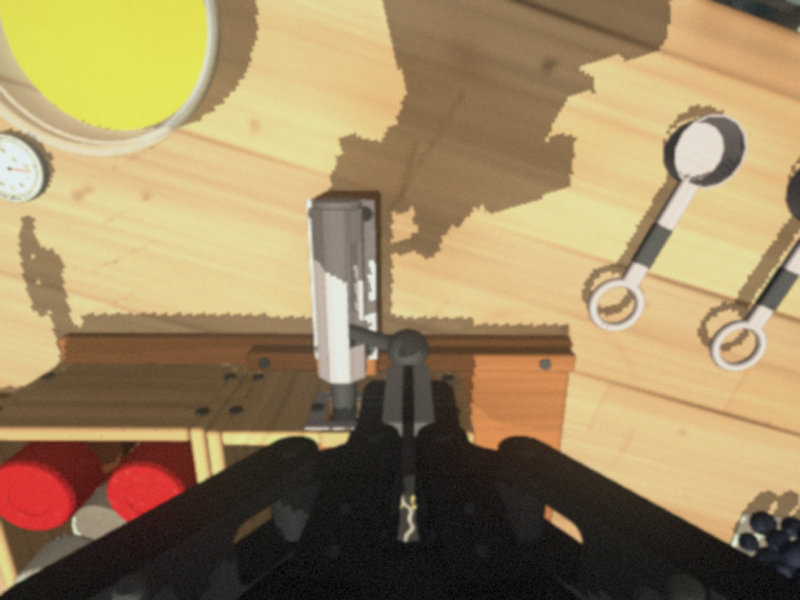

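```bash
python3 -m inch '0 0 -0.012 0 0 0 0;0 0 -0.01 0 0 0 0;0 0.002 -0.005 0 0 0 0;0.0005 0.002 -0.006 0 0 0 0;0.0005 0.002 -0.006 0 0 0 0'; python3 -m inch '0.0005 0.002 -0.006 0 0 0 0;0 0.001 -0.006 0 0 0 0;0 0 -0.006 0 0 0 0;0 -0.001 -0.006 0 0 0 0;0 -0.002 -0.006 0 0 0 0'
python3 -m inch '0 0 -0.003 0 0 0 0;0 0 -0.003 0 0 0 0;0 0 0 0 0 0 0;0 0 0 0 0 0 0;0 0 0 0 0 0 0'; python3 -c "
from h import *
st();snap('wrist','w9.png')"
```

```text
time_s: 14.28
tool_pos: [0.518, 0.1287, 0.08]
ee_rot: [0.115, 0.993, 0.0, 0.0]
ft_force: [0.5, 1.4, 1.5]
grip_width: 0.0002
time_s: 14.7
tool_pos: [0.518, 0.1282, 0.0498]
ee_rot: [0.115, 0.993, -0.0, -0.0]
ft_force: [-2.5, 6.3, 17.3]
grip_width: 0.0006
time_s: 15.12
tool_pos: [0.519, 0.1284, 0.0485]
ee_rot: [0.115, 0.993, 0.0, 0.0]
ft_force: [-15.0, 0.9, 35.7]
grip_width: 0.0002
t 15.12 p [0.519  0.1284 0.0485] rotvec/deg [[-0.973, 0.229, 0.0], [0.229, 0.973, 0.0], [-0.0, 0.0, -1.0]] F [-15.    0.9  35.7] g 0.0002
```

View pics/w9.png

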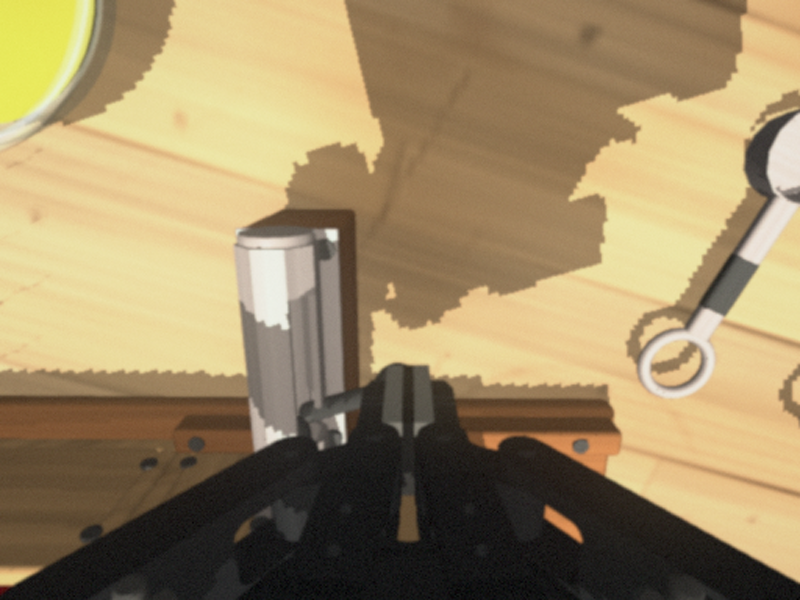

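```bash
python3 -m inch '0 0 0.04 0 0 0 0;0 0 0.04 0 0 0 0;0 0 0.04 0 0 0 0;0.018 0.03 0.02 0 0 -4.4 0.06;0.018 0.03 0.02 0 0 -4.4 0.06';python3 -m inch '0.018 0.03 0.02 0 0 -4.4 0.06;0.018 0.03 0.02 0 0 -4.4 0.06;0.018 0.03 0.02 0 0 -4.4 0.06;0 0 0 0 0 0 0.06;0 0 0 0 0 0 0.06'; python3 - <<'E'
from h import *
st(); P=camera_params('wrist'); snap('wrist','w10.png')
for q in ['bolt_knob','bolt_notch']+[f'spoon{i}_{a}' for i in (1,2,3,4) for a in('grip','eye')]:
    r=tip_of('wrist',q); print(q,[(np.round(w('wrist',k['xyz'],P),3).tolist(),round(k['conf'],2)) for k in r[:2]])
E
```

```text
time_s: 15.58
tool_pos: [0.5554, 0.1874, 0.2073]
ee_rot: [0.194, 0.981, 0.0, 0.002]
ft_force: [0.1, -0.6, -0.0]
grip_width: 0.0229
time_s: 16.0
tool_pos: [0.6092, 0.2792, 0.2646]
ee_rot: [0.302, 0.953, 0.0, 0.001]
ft_force: [0.2, -0.3, -0.7]
grip_width: 0.0596
t 16.0 p [0.6092 0.2792 0.2646] rotvec/deg [[-0.818, 0.575, 0.001], [0.575, 0.818, -0.0], [-0.001, 0.001, -1.0]] F [ 0.2 -0.3 -0.7] g 0.0596
bolt_knob []
bolt_notch [([0.511, 0.094, 0.06], 0.7), ([0.587, 0.3, 0.014], 0.47)]
spoon1_grip [([0.556, 0.32, 0.019], 0.56), ([0.787, 0.032, 0.001], 0.41)]
spoon1_eye [([0.586, 0.296, 0.016], 0.58), ([0.508, 0.261, 0.017], 0.58)]
spoon2_grip [([0.507, 0.262, 0.017], 0.75)]
spoon2_eye [([0.548, 0.229, 0.012], 0.9)]
spoon3_grip [([0.588, 0.391, 0.01], 0.57)]
spoon3_eye [([0.624, 0.357, 0.01], 0.59), ([0.547, 0.23, 0.015], 0.2)]
spoon4_grip [([0.557, 0.323, 0.018], 0.58)]
spoon4_eye [([0.51, 0.092, 0.059], 0.65)]
```

View pics/w10.png

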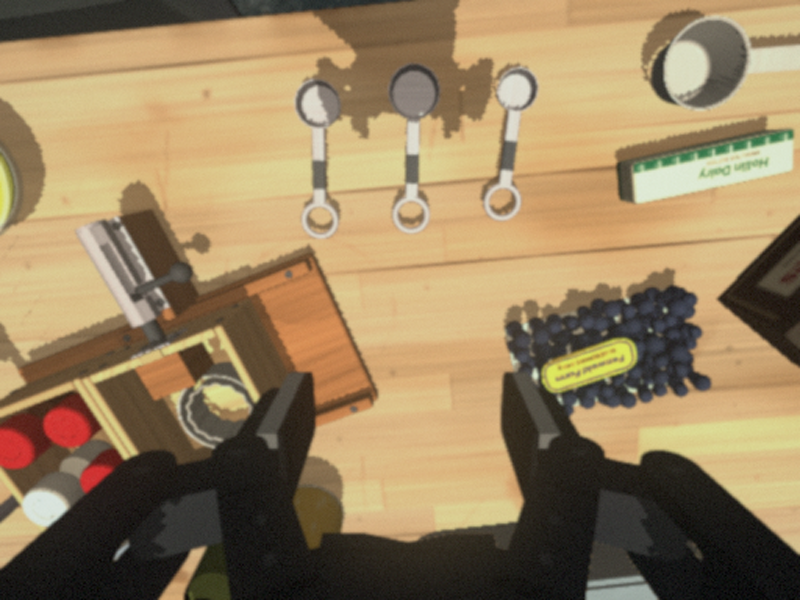

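```bash
python3 - <<'E'
from h import *
P=camera_params('wrist')
for n,e,b,ze,zb,d in [('s2',(321,217),(318,103),.0135,.016,.088),('s1',(411,213),(414,92),.0155,.018,.092),('s3',(503,201),(517,88),.012,.0145,.084)]:
    E=ray(P,e[0]*.64,e[1]*.64,ze);B=ray(P,b[0]*.64,b[1]*.64,zb); v=(E-B)[:2]
    g=E[:2]-.045*v/np.linalg.norm(v)
    print(n,'eye',np.round(E,4),'bowl',np.round(B,4),'len',round(np.linalg.norm(v),4),d,'yaw',round(np.degrees(np.arctan2(v[1],v[0])),1),'grip',np.round(g,4))
E
```

```text
s2 eye [0.5473 0.233  0.0135] bowl [0.4782 0.2852 0.016 ] len 0.0866 0.088 yaw -37.1 grip [0.5114 0.2601]
s1 eye [0.5869 0.2952 0.0155] bowl [0.5142 0.3491 0.018 ] len 0.0905 0.092 yaw -36.5 grip [0.5508 0.322 ]
s3 eye [0.6226 0.3617 0.012 ] bowl [0.5566 0.4146 0.0145] len 0.0845 0.084 yaw -38.7 grip [0.5874 0.3898]
```

```bash
python3 -m inch '-0.032 -0.0063 -0.02 0 0 -2 0.04;-0.032 -0.0063 -0.02 0 0 0 0.04;-0.032 -0.0063 -0.035 0 0 0 0.04;0 0 -0.035 0 0 0 0.04;0 0 -0.035 0 0 0 0.04'; python3 -m inch '0 0 -0.02 0 0 0 0.04;0 0 0 0 0 0 0.04;0 0 0 0 0 0 0.04;0 0 0 0 0 0 0.04;0 0 0 0 0 0 0.04'; python3 - <<'E'
from h import *
st(); P=camera_params('wrist'); snap('wrist','w11.png')
E
```

```text
time_s: 16.97
tool_pos: [0.5152, 0.2601, 0.1237]
ee_rot: [0.319, 0.948, 0.001, 0.001]
ft_force: [-0.2, 1.2, -0.8]
grip_width: 0.04
time_s: 17.38
tool_pos: [0.5184, 0.2607, 0.1067]
ee_rot: [0.319, 0.948, 0.001, 0.002]
ft_force: [0.0, 0.3, -0.0]
grip_width: 0.0403
t 17.38 p [0.5184 0.2607 0.1067] rotvec/deg [[-0.796, 0.605, 0.004], [0.605, 0.796, 0.001], [-0.002, 0.004, -1.0]] F [ 0.   0.3 -0. ] g 0.0403
```

View pics/w11.png

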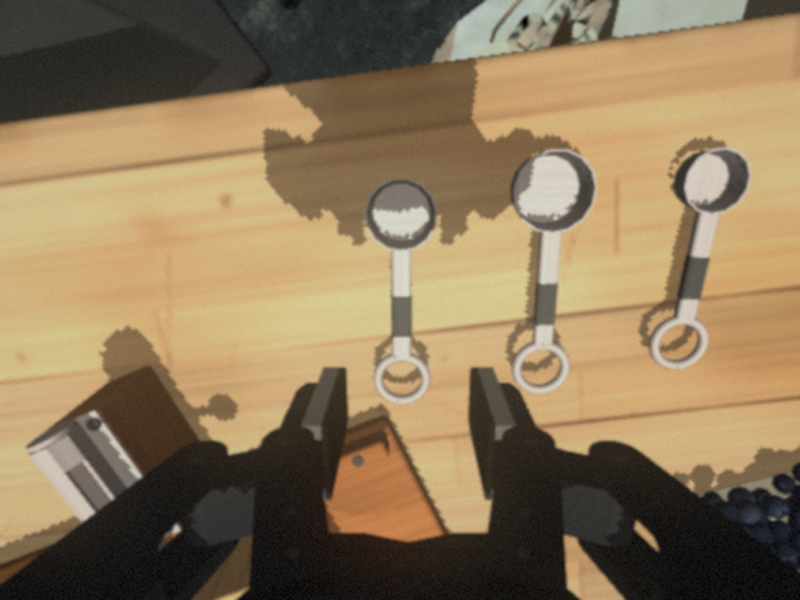

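```bash
cat > sp.py <<'E'
from h import *
def sp(n,e,b,ze,zb,d):
    P=camera_params('wrist')
    E=ray(P,e[0]*.64,e[1]*.64,ze);B=ray(P,b[0]*.64,b[1]*.64,zb); v=(E-B)[:2]
    g=E[:2]-.045*v/np.linalg.norm(v)
    print(n,'eye',np.round(E,4),'bowl',np.round(B,4),'len',round(np.linalg.norm(v),4),d,'yaw',round(np.degrees(np.arctan2(v[1],v[0])),1),'grip',np.round(g,4))
E
python3 - <<'E'
from sp import *
sp('s2',(403,378),(400,215),.0135,.016,.088)
sp('s1',(541,367),(553,190),.0155,.018,.092)
sp('s3',(679,342),(711,181),.012,.0145,.084)
E
```

```text
s2 eye [0.5503 0.2327 0.0135] bowl [0.4791 0.2854 0.016 ] len 0.0886 0.088 yaw -36.5 grip [0.5141 0.2595]
s1 eye [0.5892 0.2962 0.0155] bowl [0.5134 0.3503 0.018 ] len 0.0932 0.092 yaw -35.5 grip [0.5526 0.3224]
s3 eye [0.6236 0.3628 0.012 ] bowl [0.5564 0.4134 0.0145] len 0.0841 0.084 yaw -37.0 grip [0.5876 0.3899]
```

```bash
python3 -m inch '-0.0045 -0.001 -0.03 0 0 0 0.04;0 0 -0.03 0 0 0 0.04;0 0 -0.026 0 0 0 0.04;0 0 -0.015 0 0 0 0.04;0 0 0 0 0 0 0.04'; python3 -m inch '0 0 0 0 0 0 0.0;0 0 0 0 0 0 0;0 0 0 0 0 0 0;0 0 0 0 0 0 0;0 0 0 0 0 0 0' 100; python3 -m inch '0 0 0 0 0 0 0.0;0 0 0 0 0 0 0;0 0 0 0 0 0 0;0 0 0 0 0 0 0;0 0 0 0 0 0 0'; python3 - <<'E'
from h import *
st(); P=camera_params('wrist'); snap('wrist','w12.png')
E
```

```text
time_s: 17.85
tool_pos: [0.5099, 0.2583, 0.0005]
ee_rot: [0.319, 0.948, -0.001, -0.002]
ft_force: [-1.1, -0.1, -0.3]
grip_width: 0.04
time_s: 18.27
tool_pos: [0.514, 0.2597, 0.0053]
ee_rot: [0.319, 0.948, 0.001, 0.002]
ft_force: [1.6, -0.6, 5.7]
grip_width: 0.0065
time_s: 18.68
tool_pos: [0.5141, 0.2597, 0.0051]
ee_rot: [0.319, 0.948, 0.001, 0.002]
ft_force: [2.1, -1.0, 7.0]
grip_width: 0.0064
t 18.68 p [0.5141 0.2597 0.0051] rotvec/deg [[-0.796, 0.605, 0.004], [0.605, 0.796, 0.001], [-0.003, 0.004, -1.0]] F [ 2.1 -1.   7. ] g 0.0064
```

View pics/w12.png

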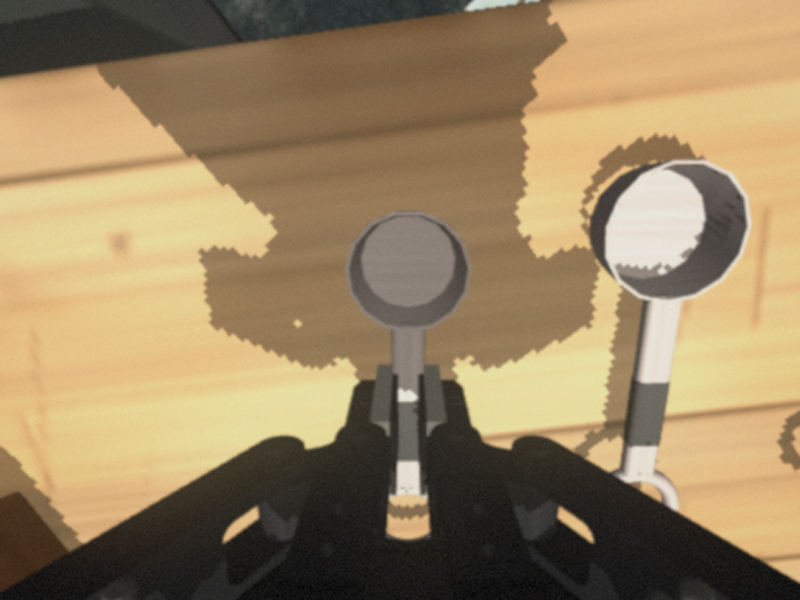

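```bash
python3 -m inch '0 0 0.005 0 0 0 0;0 0 0.01 0 0 0 0;0 0 0.02 0 0 0 0;0 0 0.03 0 0 0 0;0 0 0.03 0 0 0 0'; python3 - <<'E'
from h import *
st(); P=camera_params('wrist'); snap('wrist','w13.png');snap('scene','s13.png')
E
```

```text
time_s: 19.15
tool_pos: [0.5104, 0.2586, 0.0984]
ee_rot: [0.319, 0.948, -0.001, -0.001]
ft_force: [1.5, 0.8, -0.2]
grip_width: 0.0063
t 19.15 p [0.5104 0.2586 0.0984] rotvec/deg [[-0.796, 0.605, -0.003], [0.605, 0.796, -0.001], [0.002, -0.003, -1.0]] F [ 1.5  0.8 -0.2] g 0.0063
```

View pics/w13.png

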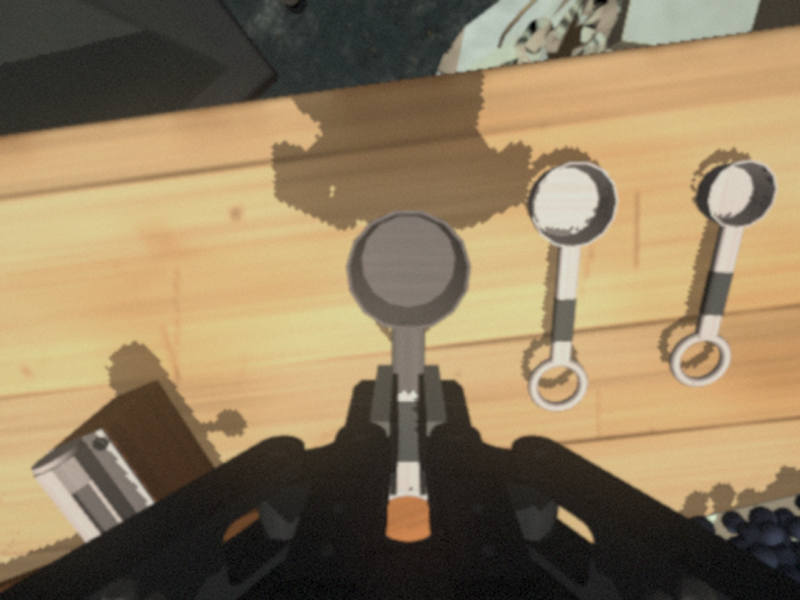

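View pics/s13.png

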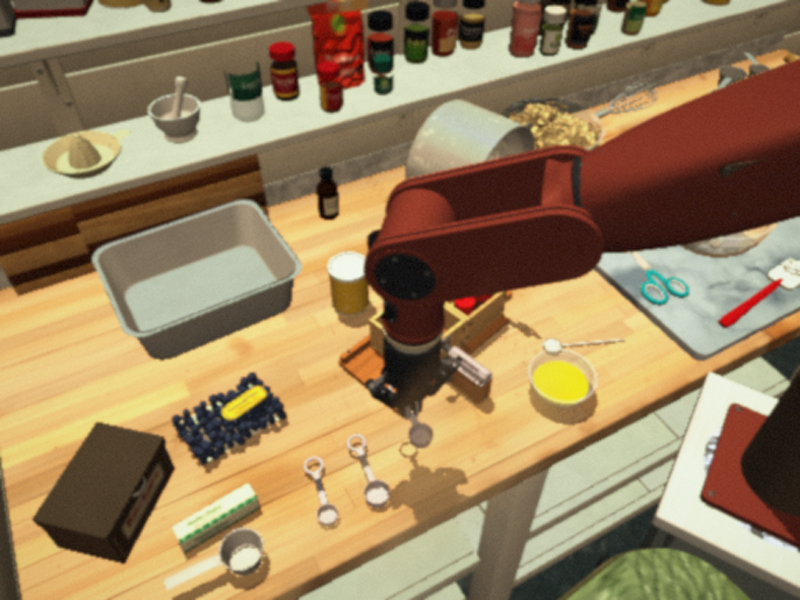

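```bash
python3 -m inch '0 0 0.04 0 0 0 0;0 0 0.04 0 0 0 0;0 0 0.04 0 0 0 0;0 0 0.04 0 0 0 0;0 0 0.03 0 0 0 0'; python3 -m inch '-0.006 -0.036 0 0 0 2.4 0;-0.006 -0.036 0 0 0 2.4 0;-0.006 -0.036 0 0 0 2.4 0;-0.006 -0.036 0 0 0 2.4 0;-0.006 -0.036 0 0 0 2.4 0';python3 -m inch '-0.006 -0.036 0 0 0 2.4 0;-0.006 -0.036 0 0 0 2.4 0;-0.006 -0.036 0 0 0 2.4 0;-0.006 -0.036 0 0 0 2.4 0;-0.006 -0.028 0 0 0 2.4 0';  python3 -m inch '0 0 0 0 0 0 0;0 0 0 0 0 0 0;0 0 0 0 0 0 0;0 0 0 0 0 0 0;0 0 0 0 0 0 0'; python3 - <<'E'
from h import *
st(); P=camera_params('wrist'); snap('wrist','w14.png');b=snap('scene','s14.png'); a=snap('top','t14.png')
cv2.imwrite('pics/c14.png',np.hstack([cv2.resize(a[180:280,320:420,::-1],(400,400),interpolation=cv2.INTER_CUBIC),cv2.resize(b[80:180,280:380,::-1],(400,400),interpolation=cv2.INTER_CUBIC)]))
E
```

```text
time_s: 19.67
tool_pos: [0.5119, 0.2592, 0.2917]
ee_rot: [0.319, 0.948, 0.001, 0.001]
ft_force: [0.7, 0.1, -0.1]
grip_width: 0.0062
time_s: 20.08
tool_pos: [0.4807, 0.0778, 0.2877]
ee_rot: [0.217, 0.976, -0.0, -0.0]
ft_force: [0.8, -0.8, -0.7]
grip_width: 0.0062
time_s: 20.5
tool_pos: [0.4507, -0.0949, 0.2877]
ee_rot: [0.115, 0.993, -0.0, -0.0]
ft_force: [1.1, -1.2, -1.1]
grip_width: 0.0062
time_s: 20.92
tool_pos: [0.4521, -0.0917, 0.2879]
ee_rot: [0.114, 0.993, 0.0, -0.0]
ft_force: [-0.2, -0.3, -0.3]
grip_width: 0.0063
t 20.92 p [ 0.4521 -0.0917  0.2879] rotvec/deg [[-0.974, 0.227, -0.0], [0.227, 0.974, 0.0], [0.0, 0.0, -1.0]] F [-0.2 -0.3 -0.3] g 0.0063
```

View pics/w14.png

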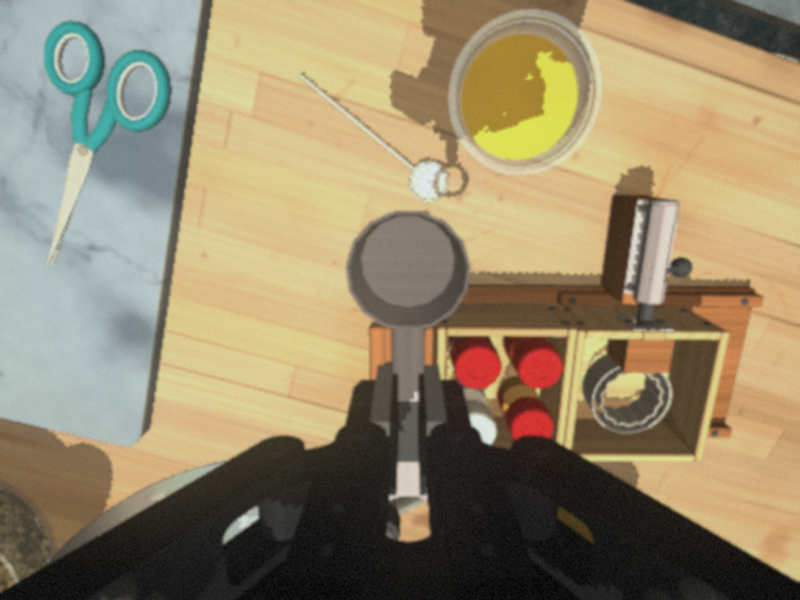

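View pics/c14.png

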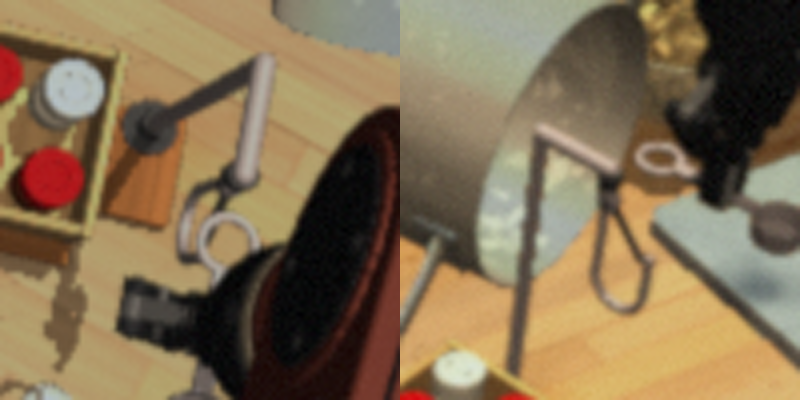

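```bash
cat > tri.py <<'E'
from h import *
def tri(obs):
    A=[]
    for p,(u,v) in obs:
        p=camera_params(p)
        M=np.array(p['camera_matrix'])@np.hstack([np.array(p['R']),np.array(p['t']).reshape(3,1)])
        A+= [u*M[2]-M[0], v*M[2]-M[1]]
    x=np.linalg.svd(np.array(A))[2][-1]; X=x[:3]/x[3]
    return np.round(X,4),[np.round(proj(camera_params(p),X)-np.array(uv),1).tolist() for p,uv in obs]
E
python3 - <<'E'
from tri import *
print('nose',tri([('scene',(342.5,145.0)),('top',(370.6,243.2))]))
print('eye',tri([('scene',(280+260/4,80+156/4)),('top',(320+228/4,180+242/4))]))
for z in (.208,.212): print(ray(camera_params('top'),370.6,243.2,z), ray(camera_params('scene'),342.5,145,z))
for z in (.296,): print(ray(camera_params('top'),320+228/4,180+242/4,z), ray(camera_params('scene'),280+260/4,80+156/4,z))
E
```

```text
nose (array([ 0.4946, -0.1151,  0.2064]), [[-0.7, -0.1], [0.3, 0.9]])
eye (array([ 0.496 , -0.1027,  0.2968]), [[-0.4, -0.1], [0.2, 0.5]])
[ 0.49652892 -0.11407045  0.208     ] [ 0.49225485 -0.11370914  0.208     ]
[ 0.49632059 -0.1129809   0.212     ] [ 0.49079723 -0.10886896  0.212     ]
[ 0.49702085 -0.10267584  0.296     ] [ 0.4955217  -0.10408812  0.296     ]
```

```bash
python3 -m inch '-0.002 -0.0115 0 0 0 0 0;0 0 -0.02 0 0 0 0;0 0 -0.02 0 0 0 0;0 0 -0.015 0 0 0 0;0 0 -0.01 0 0 0 0';  python3 -m inch '0 0 0 0 0 0 0;0 0 0 0 0 0 0;0 0 0 0 0 0 0;0 0 0 0 0 0 0;0 0 0 0 0 0 0'; python3 - <<'E'
from h import *
st(); b=snap('scene'); a=snap('top')
cv2.imwrite('pics/c15.png',np.hstack([cv2.resize(a[210:260,345:395,::-1],(400,400),interpolation=cv2.INTER_CUBIC),cv2.resize(b[110:170,310:370,::-1],(400,400),interpolation=cv2.INTER_CUBIC)]))
E
```

```text
time_s: 21.48
tool_pos: [0.4493, -0.1037, 0.2212]
ee_rot: [0.115, 0.993, 0.0, -0.001]
ft_force: [-0.5, 0.4, -1.2]
grip_width: 0.0064
time_s: 21.9
tool_pos: [0.4506, -0.1046, 0.2242]
ee_rot: [0.115, 0.993, -0.0, 0.001]
ft_force: [0.9, -0.3, -1.0]
grip_width: 0.0064
t 21.9 p [ 0.4506 -0.1046  0.2242] rotvec/deg [[-0.973, 0.229, 0.002], [0.229, 0.973, -0.001], [-0.002, -0.0, -1.0]] F [ 0.9 -0.3 -1. ] g 0.0064
```

View pics/c15.png

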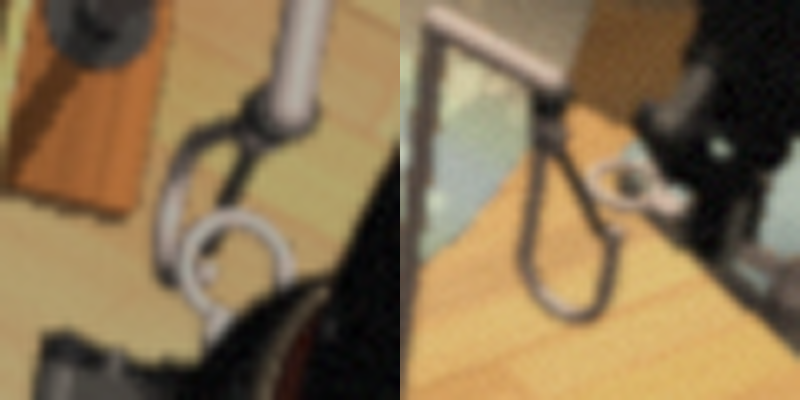

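```bash
python3 - <<'E'
from tri import *
T=camera_params('top');S=camera_params('scene')
print('top eye',ray(T,345+238/8,210+262/8,.2326),'nose',ray(T,345+206/8,210+274/8,.212))
k=400/60
print('scene eye',ray(S,310+222/k,110+184/k,.2326),'nose',ray(S,310+214/k,110+236/k,.212))
E
```

```text
top eye [ 0.49612821 -0.11603077  0.2326    ] nose [ 0.4941077  -0.11317514  0.212     ]
scene eye [ 0.49362076 -0.11291613  0.2326    ] nose [ 0.49102719 -0.10679588  0.212     ]
```

```bash
python3 -m inch '-0.002 0.0035 0 0 0 0 0;0 0 -0.008 0 0 0 0;0 0 -0.008 0 0 0 0;0 0 -0.006 0 0 0 0;0 0 0 0 0 0 0';  python3 - <<'E'
from h import *
st(); b=snap('scene'); a=snap('top')
cv2.imwrite('pics/c16.png',np.hstack([cv2.resize(a[210:260,345:395,::-1],(400,400),interpolation=cv2.INTER_CUBIC),cv2.resize(b[110:170,310:370,::-1],(400,400),interpolation=cv2.INTER_CUBIC)]))
E
```

```text
time_s: 22.42
tool_pos: [0.4466, -0.1004, 0.1988]
ee_rot: [0.115, 0.993, 0.001, -0.002]
ft_force: [-0.7, 0.9, -1.8]
grip_width: 0.0057
t 22.42 p [ 0.4466 -0.1004  0.1988] rotvec/deg [[-0.973, 0.229, -0.004], [0.229, 0.973, 0.001], [0.004, 0.001, -1.0]] F [-0.7  0.9 -1.8] g 0.0057
```

View pics/c16.png

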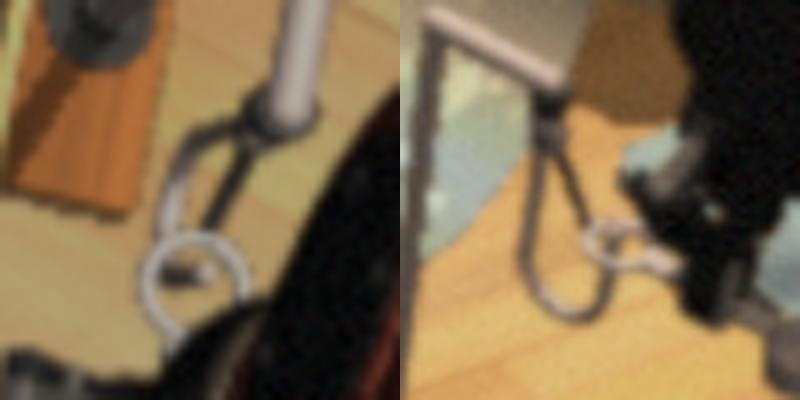

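```bash
python3 -m inch '0.001 -0.001 -0.004 0 0 0 0;0 0 -0.006 0 0 0 0;0 0 -0.006 0 0 0 0;0 0 -0.006 0 0 0 0;0 0 0 0 0 0 0';  python3 - <<'E'
from h import *
st(); b=snap('scene'); a=snap('top')
cv2.imwrite('pics/c17.png',np.hstack([cv2.resize(a[210:260,345:395,::-1],(400,400),interpolation=cv2.INTER_CUBIC),cv2.resize(b[110:170,310:370,::-1],(400,400),interpolation=cv2.INTER_CUBIC)]))
E
```

```text
time_s: 22.93
tool_pos: [0.448, -0.1016, 0.1772]
ee_rot: [0.115, 0.993, 0.0, -0.001]
ft_force: [-0.8, -0.1, -0.8]
grip_width: 0.0064
t 22.93 p [ 0.448  -0.1016  0.1772] rotvec/deg [[-0.973, 0.229, -0.002], [0.229, 0.973, 0.001], [0.003, 0.0, -1.0]] F [-0.8 -0.1 -0.8] g 0.0064
```

View pics/c17.png

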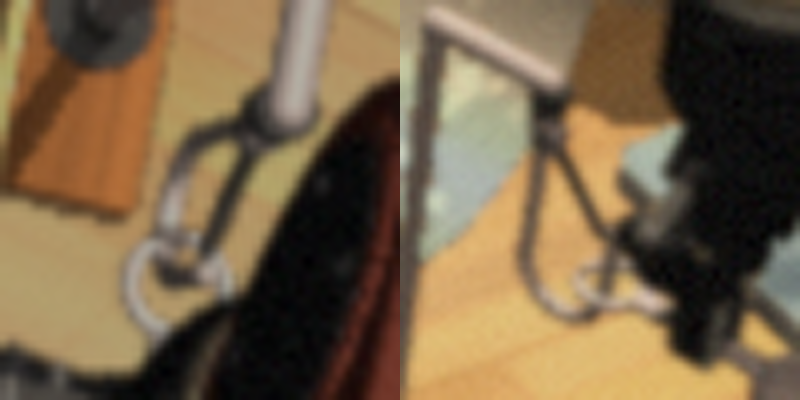

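```bash
python3 -m inch '0 0 -0.006 0 0 0 0;0 0 -0.006 0 0 0 0;0 0 -0.005 0 0 0 0;0 0 -0.003 0 0 0 0;0 0 0 0 0 0 0';  python3 - <<'E'
from h import *
st(); b=snap('scene'); a=snap('top')
cv2.imwrite('pics/c18.png',np.hstack([cv2.resize(a[210:260,345:395,::-1],(400,400),interpolation=cv2.INTER_CUBIC),cv2.resize(b[110:170,310:370,::-1],(400,400),interpolation=cv2.INTER_CUBIC)]))
E
```

```text
time_s: 23.45
tool_pos: [0.449, -0.102, 0.1585]
ee_rot: [0.115, 0.993, -0.0, 0.0]
ft_force: [1.0, -0.3, 1.4]
grip_width: 0.0062
t 23.45 p [ 0.449  -0.102   0.1585] rotvec/deg [[-0.973, 0.229, 0.0], [0.229, 0.973, -0.0], [-0.0, -0.0, -1.0]] F [ 1.  -0.3  1.4] g 0.0062
```

View pics/c18.png

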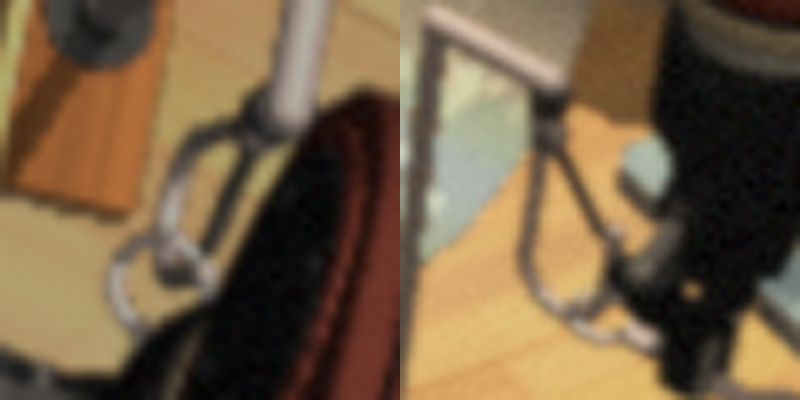

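```bash
python3 -m inch '0.004 -0.001 -0.002 0 0 0 0;0 0 0 0 0 0 0.0;0 0 0 0 0 0 0.02;0 0 0 0 0 0 0.03;0 0 0 0 0 0 0.03';  python3 -m inch '0 0 0 0 0 0 0.03;0 0 0 0 0 0 0.03;0 0 0 0 0 0 0.03;0 0 0 0 0 0 0.03;0 0 0 0 0 0 0.03';python3 - <<'E'
from h import *
st(); b=snap('scene'); a=snap('top')
cv2.imwrite('pics/c19.png',np.hstack([cv2.resize(a[210:260,345:395,::-1],(400,400),interpolation=cv2.INTER_CUBIC),cv2.resize(b[110:170,310:370,::-1],(400,400),interpolation=cv2.INTER_CUBIC)]))
E
```

```text
time_s: 23.97
tool_pos: [0.4529, -0.1029, 0.1571]
ee_rot: [0.115, 0.993, 0.0, -0.0]
ft_force: [0.7, 0.8, 0.8]
grip_width: 0.0299
time_s: 24.38
tool_pos: [0.453, -0.1029, 0.1571]
ee_rot: [0.115, 0.993, -0.0, 0.0]
ft_force: [-0.1, 0.3, 0.7]
grip_width: 0.0302
t 24.38 p [ 0.453  -0.1029  0.1571] rotvec/deg [[-0.973, 0.229, 0.0], [0.229, 0.973, -0.0], [-0.0, -0.0, -1.0]] F [-0.1  0.3  0.7] g 0.0302
```

View pics/c19.png

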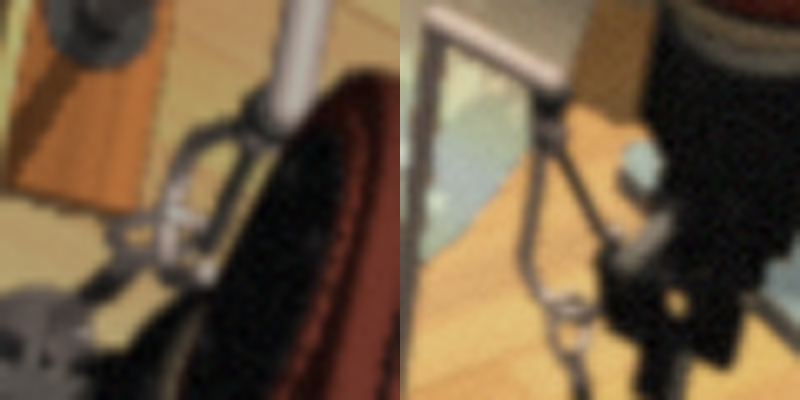

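```bash
python3 -m inch '-0.015 0.0035 0 0 0 0 0.03;-0.015 0.0035 0 0 0 0 0.03;0 0 0.04 0 0 0 0.03;0 0 0.04 0 0 0 0.03;0 0 0.03 0 0 0 0.03';  python3 -m inch '0.012 0.037 0 0 0 -2 0.04;0.012 0.037 0 0 0 -2 0.04;0.012 0.037 0 0 0 -2 0.04;0.012 0.037 0 0 0 -2 0.04;0.012 0.037 0 0 0 -2 0.04';python3 -m inch '0.012 0.037 0 0 0 -2 0.04;0.012 0.037 0 0 0 -2 0.04;0.012 0.037 0 0 0 -2 0.04;0.012 0.037 0 0 0 -2 0.04;0.012 0.037 0 0 0 -2 0.04';python3 -m inch '0.01 0.037 -0.01 0 0 -2 0.04;0 0.01 -0.035 0 0 -2 0.04;0 0 -0.035 0 0 0 0.04;0 0 -0.03 0 0 0 0.04;0 0 0 0 0 0 0.04';python3 - <<'E'
from h import *
st(); P=camera_params('wrist'); snap('wrist','w20.png'); b=snap('scene','s20.png')
E
```

```text
time_s: 24.9
tool_pos: [0.4227, -0.0958, 0.2694]
ee_rot: [0.115, 0.993, -0.0, 0.001]
ft_force: [1.4, -0.4, -0.2]
grip_width: 0.0299
time_s: 25.32
tool_pos: [0.4833, 0.0908, 0.2673]
ee_rot: [0.202, 0.979, 0.0, 0.0]
ft_force: [1.2, -0.8, -0.2]
grip_width: 0.0399
time_s: 25.73
tool_pos: [0.5432, 0.2762, 0.2669]
ee_rot: [0.287, 0.958, -0.0, 0.0]
ft_force: [0.0, -0.5, 0.1]
grip_width: 0.0399
time_s: 26.15
tool_pos: [0.5481, 0.3196, 0.1485]
ee_rot: [0.319, 0.948, -0.005, -0.005]
ft_force: [-1.7, -0.9, -1.7]
grip_width: 0.0401
t 26.15 p [0.5481 0.3196 0.1485] rotvec/deg [[-0.797, 0.604, -0.012], [0.604, 0.797, -0.005], [0.007, -0.012, -1.0]] F [-1.7 -0.9 -1.7] g 0.0401
```

View pics/w20.png

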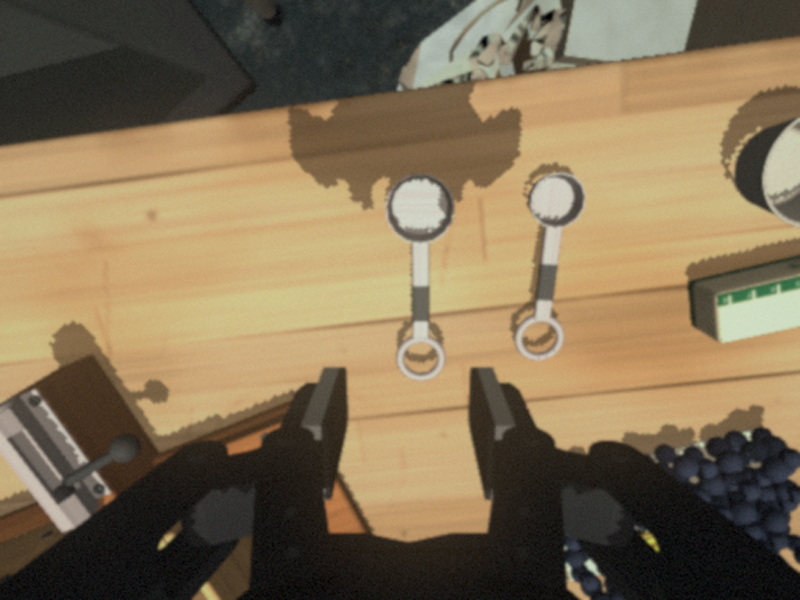

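View pics/s20.png

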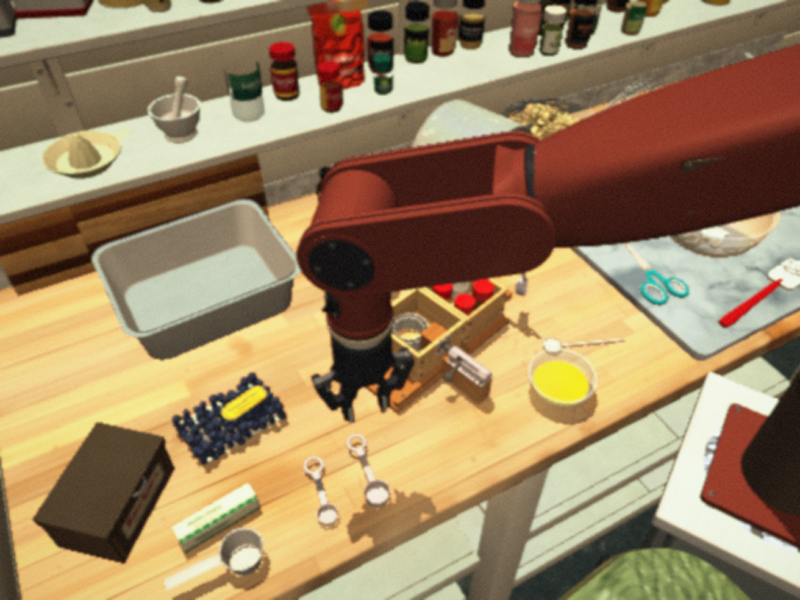

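Handle down and bolt shot as expected; spoon2's bowl hangs at the hook at (522, 285). Spoon1 is next, and I'll measure it after the arm settles.

```bash
python3 -m inch '0 0 -0.03 0 0 0 0.04;0 0 0 0 0 0 0.04;0 0 0 0 0 0 0.04;0 0 0 0 0 0 0.04;0 0 0 0 0 0 0.04';python3 - <<'E'
from h import *
st(); P=camera_params('wrist'); snap('wrist','w21.png')
E
```

```text
time_s: 26.67
tool_pos: [0.5544, 0.3215, 0.13]
ee_rot: [0.319, 0.948, 0.001, 0.001]
ft_force: [-0.3, 0.0, 1.1]
grip_width: 0.0397
t 26.67 p [0.5544 0.3215 0.13  ] rotvec/deg [[-0.796, 0.605, 0.004], [0.605, 0.796, 0.002], [-0.002, 0.003, -1.0]] F [-0.3  0.   1.1] g 0.0397
```

View pics/w21.png

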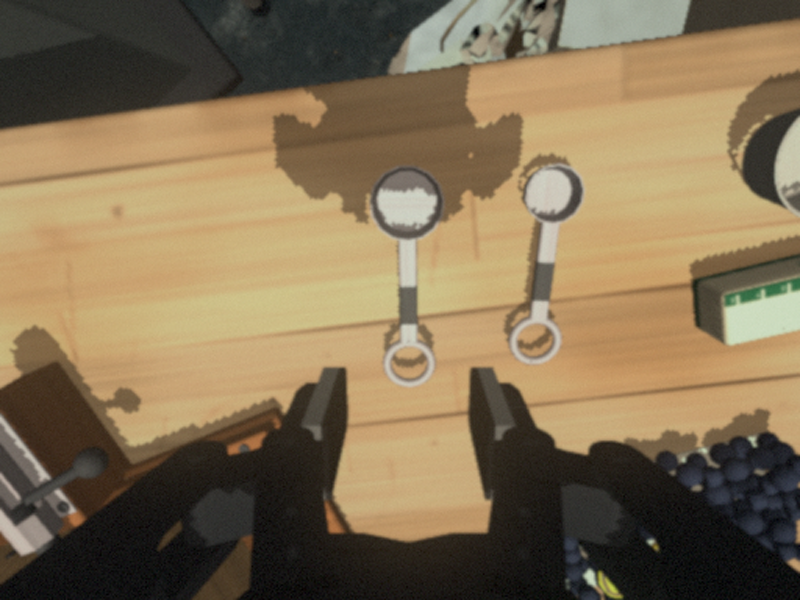

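```bash
python3 - <<'E'
from sp import *
sp('s1',(409,362),(407,202),.0155,.018,.092)
sp('s3',(535,339),(552,193),.012,.0145,.084)
E
```

```text
s1 eye [0.5885 0.2961 0.0155] bowl [0.5139 0.3514 0.018 ] len 0.0928 0.092 yaw -36.5 grip [0.5523 0.3229]
s3 eye [0.6228 0.3628 0.012 ] bowl [0.5569 0.415  0.0145] len 0.0841 0.084 yaw -38.4 grip [0.5875 0.3907]
```

```bash
python3 -m inch '-0.002 0.0012 -0.035 0 0 0 0.04;0 0 -0.035 0 0 0 0.04;0 0 -0.03 0 0 0 0.04;0 0 -0.015 0 0 0 0.04;0 0 -0.008 0 0 0 0.04'; python3 -m inch '0 0 0 0 0 0 0.04;0 0 0 0 0 0 0;0 0 0 0 0 0 0;0 0 0 0 0 0 0;0 0 0 0 0 0 0' 100; python3 -m inch '0 0 0 0 0 0 0.0;0 0 0 0 0 0 0;0 0 0 0 0 0 0;0 0 0 0 0 0 0;0 0 0 0 0 0 0'; python3 -m inch '0 0 0.005 0 0 0 0;0 0 0.01 0 0 0 0;0 0 0.02 0 0 0 0;0 0 0.03 0 0 0 0;0 0 0.03 0 0 0 0'; python3 - <<'E'
from h import *
st(); P=camera_params('wrist'); snap('wrist','w22.png')
E
```

```text
time_s: 27.13
tool_pos: [0.5496, 0.3217, 0.002]
ee_rot: [0.319, 0.948, -0.001, -0.001]
ft_force: [-0.6, 0.2, -1.0]
grip_width: 0.0401
time_s: 27.55
tool_pos: [0.5529, 0.323, 0.0066]
ee_rot: [0.319, 0.948, 0.001, 0.002]
ft_force: [1.2, 0.5, 3.7]
grip_width: 0.0064
time_s: 27.97
tool_pos: [0.553, 0.3229, 0.0063]
ee_rot: [0.319, 0.948, 0.001, 0.002]
ft_force: [1.8, 0.1, 6.7]
grip_width: 0.0062
time_s: 28.38
tool_pos: [0.5494, 0.3218, 0.0992]
ee_rot: [0.319, 0.948, -0.001, -0.001]
ft_force: [1.4, 0.9, 0.1]
grip_width: 0.0064
t 28.38 p [0.5494 0.3218 0.0992] rotvec/deg [[-0.796, 0.605, -0.003], [0.605, 0.796, -0.001], [0.002, -0.003, -1.0]] F [1.4 0.9 0.1] g 0.0064
```

View pics/w22.png

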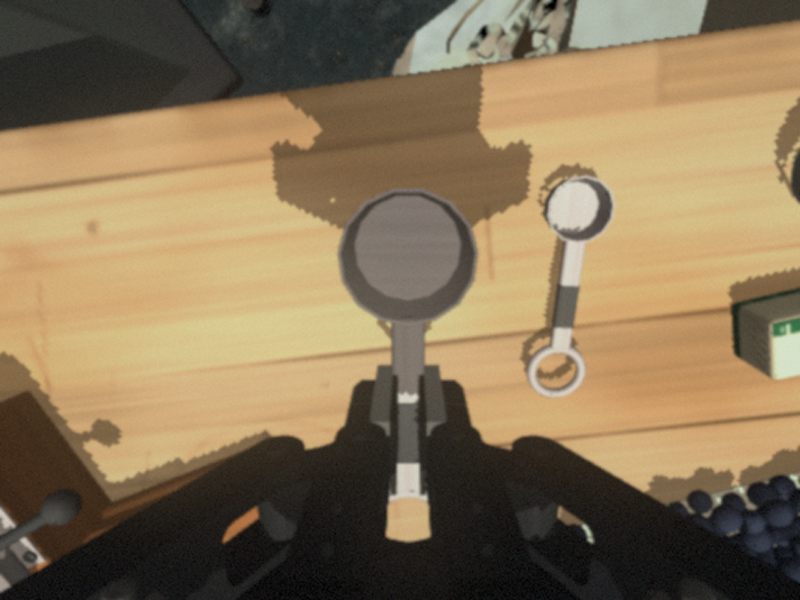

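```bash
python3 -m inch '0 0 0.04 0 0 0 0;0 0 0.04 0 0 0 0;0 0 0.04 0 0 0 0;0 0 0.04 0 0 0 0;-0.0087 -0.02 0.03 0 0 2 0'; python3 -m inch '-0.0087 -0.036 0 0 0 2 0;-0.0087 -0.036 0 0 0 2 0;-0.0087 -0.036 0 0 0 2 0;-0.0087 -0.036 0 0 0 2 0;-0.0087 -0.036 0 0 0 2 0';python3 -m inch '-0.0087 -0.036 0 0 0 2 0;-0.0087 -0.036 0 0 0 2 0;-0.0087 -0.036 0 0 0 2 0;-0.0087 -0.036 0 0 0 2 0;-0.0087 -0.036 0 0 0 2 0';  python3 -m inch '-0.0087 -0.036 0 0 0 2 0;0 -0.006 0 0 0 2 0;0 0 0 0 0 0 0;0 0 0 0 0 0 0;0 0 0 0 0 0 0'; python3 - <<'E'
from h import *
st()
E
```

```text
time_s: 28.85
tool_pos: [0.5429, 0.3045, 0.2935]
ee_rot: [0.302, 0.953, 0.002, 0.001]
ft_force: [-0.4, 0.2, -0.2]
grip_width: 0.0065
time_s: 29.27
tool_pos: [0.4975, 0.121, 0.2893]
ee_rot: [0.217, 0.976, -0.0, 0.0]
ft_force: [0.9, -1.3, -0.3]
grip_width: 0.0063
time_s: 29.68
tool_pos: [0.4541, -0.059, 0.2894]
ee_rot: [0.131, 0.991, 0.0, 0.0]
ft_force: [1.2, 0.2, -0.6]
grip_width: 0.0062
time_s: 30.1
tool_pos: [0.4465, -0.0988, 0.2892]
ee_rot: [0.098, 0.995, 0.0, 0.0]
ft_force: [-0.5, 0.2, -0.9]
grip_width: 0.0061
t 30.1 p [ 0.4465 -0.0988  0.2892] rotvec/deg [[-0.981, 0.195, 0.0], [0.195, 0.981, 0.001], [0.0, 0.001, -1.0]] F [-0.5  0.2 -0.9] g 0.0061
```

```bash
python3 -m inch '0.0015 -0.0025 -0.01 0 0 -2 0;0 0 -0.02 0 0 0 0;0 0 -0.02 0 0 0 0;0 0 -0.015 0 0 0 0;0 0 0 0 0 0 0';  python3 -m inch '0 0 0 0 0 0 0;0 0 0 0 0 0 0;0 0 -0.008 0 0 0 0;0 0 -0.008 0 0 0 0;0 0 0 0 0 0 0'; python3 - <<'E'
from h import *
st(); b=snap('scene'); a=snap('top')
cv2.imwrite('pics/c23.png',np.hstack([cv2.resize(a[210:260,345:395,::-1],(400,400),interpolation=cv2.INTER_CUBIC),cv2.resize(b[110:170,310:370,::-1],(400,400),interpolation=cv2.INTER_CUBIC)]))
E
```

```text
time_s: 30.52
tool_pos: [0.4462, -0.0998, 0.2205]
ee_rot: [0.114, 0.993, 0.001, -0.003]
ft_force: [-0.2, -1.2, -0.2]
grip_width: 0.0064
time_s: 30.93
tool_pos: [0.4474, -0.1018, 0.2067]
ee_rot: [0.115, 0.993, 0.0, -0.001]
ft_force: [-0.6, 0.7, -0.6]
grip_width: 0.0064
t 30.93 p [ 0.4474 -0.1018  0.2067] rotvec/deg [[-0.973, 0.229, -0.002], [0.229, 0.973, 0.001], [0.002, 0.0, -1.0]] F [-0.6  0.7 -0.6] g 0.0064
```

View pics/c23.png

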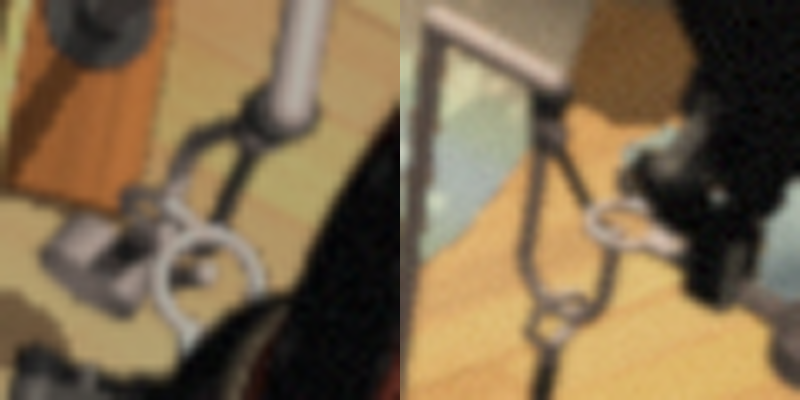

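```bash
python3 -m inch '0.0005 0 -0.006 0 0 0 0;0 0 -0.006 0 0 0 0;0 0 -0.006 0 0 0 0;0 0 -0.006 0 0 0 0;0 0 -0.006 0 0 0 0';python3 -m inch '0 0 -0.005 0 0 0 0;0 0 -0.005 0 0 0 0;0 0 -0.005 0 0 0 0;0 0 -0.004 0 0 0 0;0 0 0 0 0 0 0';  python3 - <<'E'
from h import *
st(); b=snap('scene'); a=snap('top')
cv2.imwrite('pics/c24.png',np.hstack([cv2.resize(a[210:260,345:395,::-1],(400,400),interpolation=cv2.INTER_CUBIC),cv2.resize(b[110:170,310:370,::-1],(400,400),interpolation=cv2.INTER_CUBIC)]))
E
```

```text
time_s: 31.45
tool_pos: [0.4484, -0.1022, 0.1771]
ee_rot: [0.115, 0.993, 0.0, -0.0]
ft_force: [0.7, 0.7, 0.1]
grip_width: 0.0065
time_s: 31.87
tool_pos: [0.4485, -0.1022, 0.1583]
ee_rot: [0.115, 0.993, 0.0, -0.0]
ft_force: [0.7, 0.3, 0.1]
grip_width: 0.0065
t 31.87 p [ 0.4485 -0.1022  0.1583] rotvec/deg [[-0.973, 0.229, -0.0], [0.229, 0.973, 0.0], [0.0, -0.0, -1.0]] F [0.7 0.3 0.1] g 0.0065
```

View pics/c24.png

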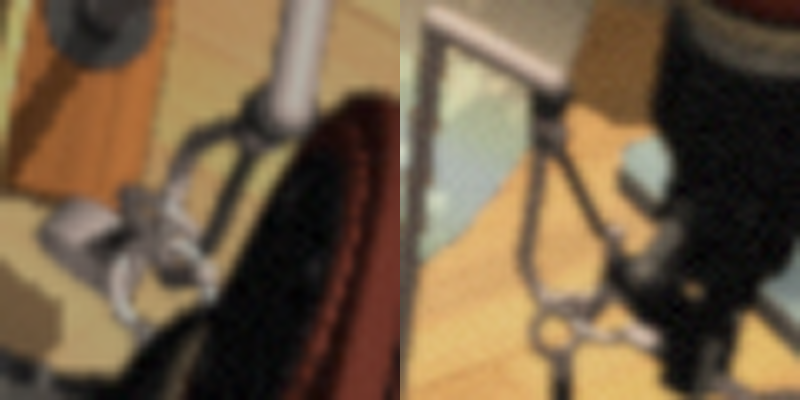

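```bash
python3 -m inch '0.004 -0.001 -0.002 0 0 0 0;0 0 0 0 0 0 0.0;0 0 0 0 0 0 0.02;0 0 0 0 0 0 0.03;0 0 0 0 0 0 0.03';  python3 -m inch '0 0 0 0 0 0 0.03;0 0 0 0 0 0 0.03;0 0 0 0 0 0 0.03;0 0 0 0 0 0 0.03;0 0 0 0 0 0 0.03';python3 - <<'E'
from h import *
st(); b=snap('scene'); a=snap('top')
cv2.imwrite('pics/c25.png',np.hstack([cv2.resize(a[210:260,345:395,::-1],(400,400),interpolation=cv2.INTER_CUBIC),cv2.resize(b[110:170,310:370,::-1],(400,400),interpolation=cv2.INTER_CUBIC)]))
E
```

```text
time_s: 32.38
tool_pos: [0.4526, -0.1032, 0.1572]
ee_rot: [0.115, 0.993, -0.0, 0.0]
ft_force: [-0.5, 0.4, -0.8]
grip_width: 0.0301
time_s: 32.8
tool_pos: [0.4525, -0.1032, 0.157]
ee_rot: [0.115, 0.993, -0.0, -0.0]
ft_force: [-0.3, -0.1, 0.8]
grip_width: 0.0301
t 32.8 p [ 0.4525 -0.1032  0.157 ] rotvec/deg [[-0.973, 0.229, -0.0], [0.229, 0.973, -0.0], [0.0, -0.0, -1.0]] F [-0.3 -0.1  0.8] g 0.0301
```

View pics/c25.png

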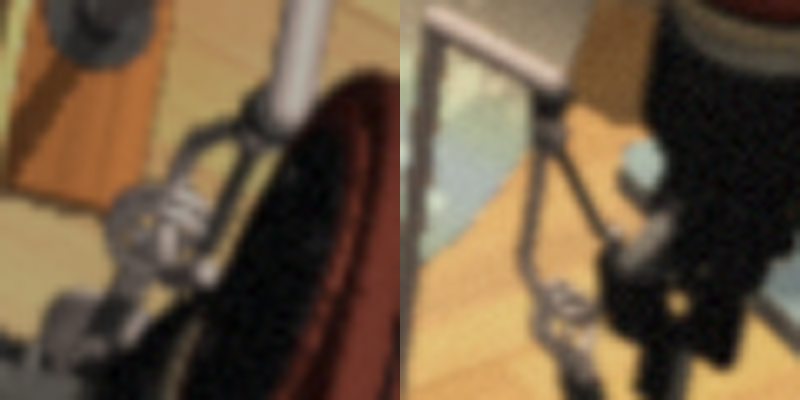

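Two spoons now hang with the gate shut. I'll fetch the third (grip at about (0.5875, 0.390), yaw −38).

```bash
python3 -m inch '-0.015 0.0035 0 0 0 0 0.03;-0.015 0.0035 0 0 0 0 0.03;0 0 0.04 0 0 0 0.03;0 0 0.04 0 0 0 0.03;0 0 0.03 0 0 0 0.03';  python3 -m inch '0.013 0.037 0 0 0 -2 0.04;0.013 0.037 0 0 0 -2 0.04;0.013 0.037 0 0 0 -2 0.04;0.013 0.037 0 0 0 -2 0.04;0.013 0.037 0 0 0 -2 0.04';python3 -m inch '0.013 0.037 0 0 0 -2 0.04;0.013 0.037 0 0 0 -2 0.04;0.013 0.037 0 0 0 -2 0.04;0.013 0.037 0 0 0 -2 0.04;0.013 0.037 0 0 0 -2 0.04';python3 -m inch '0.013 0.037 0 0 0 -2 0.04;0.013 0.037 0 0 0 -2 0.04;0.006 0.035 -0.02 0 0 -1 0.04;0 0 -0.035 0 0 0 0.04;0 0 -0.035 0 0 0 0.04';python3 -m inch '0 0 -0.035 0 0 0 0.04;0 0 -0.01 0 0 0 0.04;0 0 0 0 0 0 0.04;0 0 0 0 0 0 0.04;0 0 0 0 0 0 0.04';python3 - <<'E'
from h import *
st(); P=camera_params('wrist'); snap('wrist','w26.png')
E
```

```text
time_s: 33.32
tool_pos: [0.4223, -0.0962, 0.2694]
ee_rot: [0.115, 0.993, -0.0, 0.001]
ft_force: [1.3, -0.6, 1.2]
grip_width: 0.0301
time_s: 33.73
tool_pos: [0.4879, 0.0906, 0.2673]
ee_rot: [0.202, 0.979, 0.0, 0.0]
ft_force: [0.6, -0.8, 0.6]
grip_width: 0.0404
time_s: 34.15
tool_pos: [0.5528, 0.2759, 0.2669]
ee_rot: [0.287, 0.958, -0.0, 0.0]
ft_force: [0.5, -0.7, 0.1]
grip_width: 0.0402
time_s: 34.57
tool_pos: [0.5852, 0.3858, 0.177]
ee_rot: [0.326, 0.945, 0.001, 0.001]
ft_force: [0.5, 0.1, -0.8]
grip_width: 0.0401
time_s: 34.98
tool_pos: [0.5864, 0.3835, 0.1354]
ee_rot: [0.328, 0.945, 0.002, 0.002]
ft_force: [0.0, 1.1, 1.3]
grip_width: 0.0398
t 34.98 p [0.5864 0.3835 0.1354] rotvec/deg [[-0.785, 0.619, 0.004], [0.619, 0.785, 0.002], [-0.002, 0.004, -1.0]] F [0.  1.1 1.3] g 0.0398
```

View pics/w26.png

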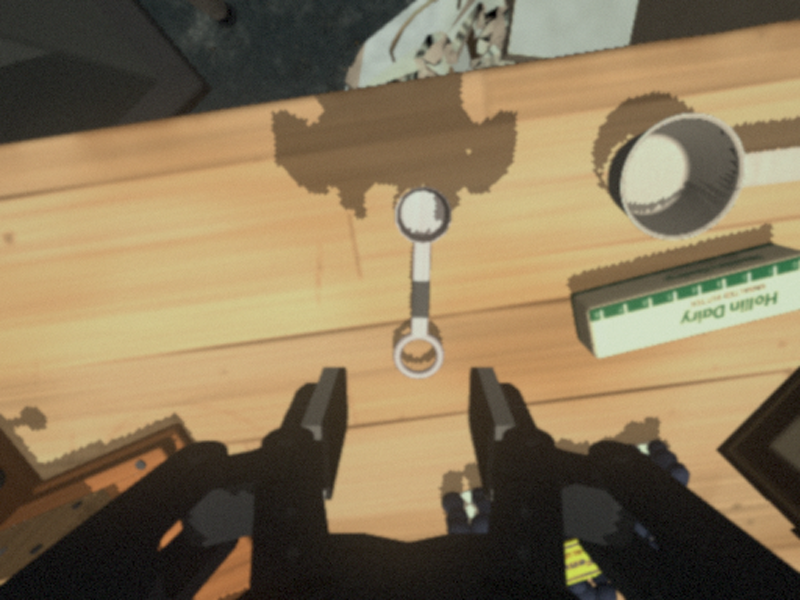

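```bash
python3 - <<'E'
from sp import *
sp('s3',(418,355),(422,214),.012,.0145,.084)
sp('s4',(418,355),(422,214),.0105,.013,.080)
print(np.round([ray(camera_params('wrist'),x*.64,214*.64,.0135)[:2] for x in (395,449)],4))
E
```

```text
s3 eye [0.624  0.3621 0.012 ] bowl [0.558  0.4161 0.0145] len 0.0853 0.084 yaw -39.3 grip [0.5891 0.3906]
s4 eye [0.6245 0.3617 0.0105] bowl [0.5582 0.416  0.013 ] len 0.0857 0.08 yaw -39.3 grip [0.5897 0.3902]
[[0.5489 0.4043]
 [0.5673 0.4277]]
```

```bash
python3 -m inch '0.0027 0.0067 -0.035 0 0 -1 0.04;0 0 -0.035 0 0 0 0.04;0 0 -0.035 0 0 0 0.04;0 0 -0.018 0 0 0 0.04;0 0 -0.008 0 0 0 0.04'; python3 -m inch '0 0 0 0 0 0 0.04;0 0 0 0 0 0 0;0 0 0 0 0 0 0;0 0 0 0 0 0 0;0 0 0 0 0 0 0' 100; python3 -m inch '0 0 0 0 0 0 0.0;0 0 0 0 0 0 0;0 0 0 0 0 0 0;0 0 0 0 0 0 0;0 0 0 0 0 0 0'; python3 -m inch '0 0 0.005 0 0 0 0;0 0 0.01 0 0 0 0;0 0 0.02 0 0 0 0;0 0 0.03 0 0 0 0;0 0 0.03 0 0 0 0'; python3 - <<'E'
from h import *
st(); P=camera_params('wrist'); snap('wrist','w27.png')
E
```

```text
time_s: 35.45
tool_pos: [0.5863, 0.3888, -0.0007]
ee_rot: [0.336, 0.942, -0.001, -0.001]
ft_force: [-0.9, -0.3, 0.4]
grip_width: 0.04
time_s: 35.87
tool_pos: [0.5895, 0.3905, 0.0044]
ee_rot: [0.336, 0.942, 0.002, 0.002]
ft_force: [0.9, -0.8, 5.7]
grip_width: 0.0064
time_s: 36.28
tool_pos: [0.5896, 0.3904, 0.0042]
ee_rot: [0.336, 0.942, 0.002, 0.002]
ft_force: [1.3, -0.9, 7.1]
grip_width: 0.0061
time_s: 36.7
tool_pos: [0.5859, 0.3889, 0.0962]
ee_rot: [0.336, 0.942, -0.001, -0.001]
ft_force: [1.3, 1.1, 0.4]
grip_width: 0.0062
t 36.7 p [0.5859 0.3889 0.0962] rotvec/deg [[-0.775, 0.632, -0.003], [0.632, 0.775, -0.001], [0.001, -0.003, -1.0]] F [1.3 1.1 0.4] g 0.0062
```

View pics/w27.png

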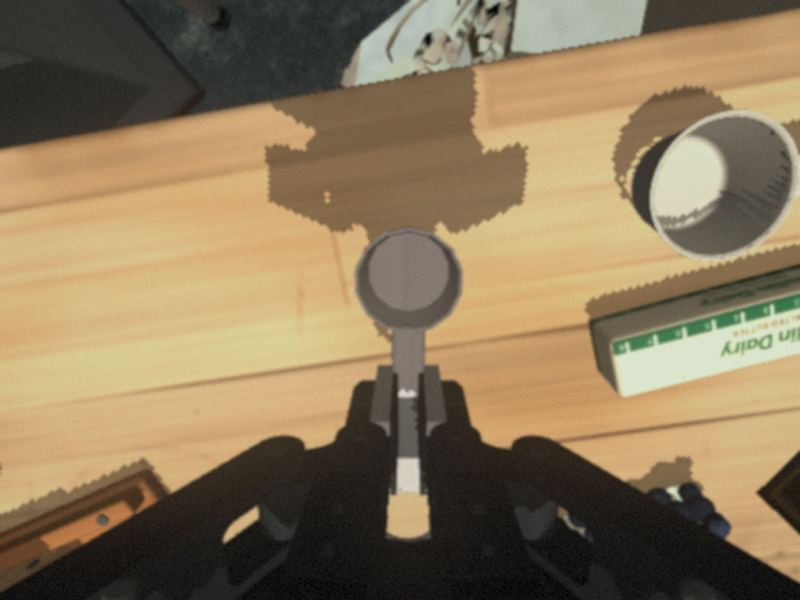

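```bash
python3 -m inch '0 0 0.04 0 0 0 0;0 0 0.04 0 0 0 0;0 0 0.04 0 0 0 0;0 0 0.04 0 0 0 0;0 0 0.032 0 0 0 0'; python3 -m inch '-0.0108 -0.0375 0 0 0 2 0;-0.0108 -0.0375 0 0 0 2 0;-0.0108 -0.0375 0 0 0 2 0;-0.0108 -0.0375 0 0 0 2 0;-0.0108 -0.0375 0 0 0 2 0';python3 -m inch '-0.0108 -0.0375 0 0 0 2 0;-0.0108 -0.0375 0 0 0 2 0;-0.0108 -0.0375 0 0 0 2 0;-0.0108 -0.0375 0 0 0 2 0;-0.0108 -0.0375 0 0 0 2 0';  python3 -m inch '-0.0108 -0.0375 0 0 0 2 0;-0.0108 -0.0375 0 0 0 2 0;-0.0108 -0.035 0 0 0 2 0;0 0 0 0 0 0 0;0 0 0 0 0 0 0';python3 -m inch '0 0 0 0 0 0 0;0 0 0 0 0 0 0;0 0 0 0 0 0 0;0 0 0 0 0 0 0;0 0 0 0 0 0 0'; python3 - <<'E'
from h import *
st()
E
```

```text
time_s: 37.17
tool_pos: [0.5873, 0.3897, 0.2927]
ee_rot: [0.336, 0.942, 0.001, 0.001]
ft_force: [1.2, -0.0, -0.2]
grip_width: 0.006
time_s: 37.58
tool_pos: [0.532, 0.2006, 0.2884]
ee_rot: [0.251, 0.968, 0.0, 0.0]
ft_force: [0.5, -0.6, 0.2]
grip_width: 0.0064
time_s: 38.0
tool_pos: [0.4781, 0.0132, 0.2886]
ee_rot: [0.166, 0.986, 0.0, 0.0]
ft_force: [1.5, 0.0, -0.4]
grip_width: 0.006
time_s: 38.42
tool_pos: [0.4462, -0.097, 0.2886]
ee_rot: [0.118, 0.993, 0.0, 0.0]
ft_force: [0.7, 0.3, -0.2]
grip_width: 0.0062
time_s: 38.83
tool_pos: [0.4471, -0.0946, 0.288]
ee_rot: [0.114, 0.993, 0.0, -0.0]
ft_force: [-0.1, -0.3, 0.0]
grip_width: 0.0064
t 38.83 p [ 0.4471 -0.0946  0.288 ] rotvec/deg [[-0.974, 0.227, -0.0], [0.227, 0.974, 0.0], [0.0, 0.0, -1.0]] F [-0.1 -0.3  0. ] g 0.0064
```

```bash
python3 -m inch '0.0013 -0.0072 -0.01 0 0 0 0;0 0 -0.02 0 0 0 0;0 0 -0.02 0 0 0 0;0 0 -0.015 0 0 0 0;0 0 0 0 0 0 0';  python3 -m inch '0 0 0 0 0 0 0;0 0 0 0 0 0 0;0 0 -0.008 0 0 0 0;0 0 -0.006 0 0 0 0;0 0 0 0 0 0 0'; python3 - <<'E'
from h import *
st(); b=snap('scene'); a=snap('top')
cv2.imwrite('pics/c28.png',np.hstack([cv2.resize(a[210:260,345:395,::-1],(400,400),interpolation=cv2.INTER_CUBIC),cv2.resize(b[110:170,310:370,::-1],(400,400),interpolation=cv2.INTER_CUBIC)]))
E
```

```text
time_s: 39.25
tool_pos: [0.4459, -0.102, 0.2186]
ee_rot: [0.115, 0.993, 0.001, -0.003]
ft_force: [-0.7, 0.6, -1.1]
grip_width: 0.006
time_s: 39.67
tool_pos: [0.4476, -0.1025, 0.208]
ee_rot: [0.115, 0.993, 0.0, -0.001]
ft_force: [-1.2, 1.0, 0.0]
grip_width: 0.0063
t 39.67 p [ 0.4476 -0.1025  0.208 ] rotvec/deg [[-0.973, 0.229, -0.001], [0.229, 0.973, 0.0], [0.001, 0.0, -1.0]] F [-1.2  1.   0. ] g 0.0063
```

View pics/c28.png

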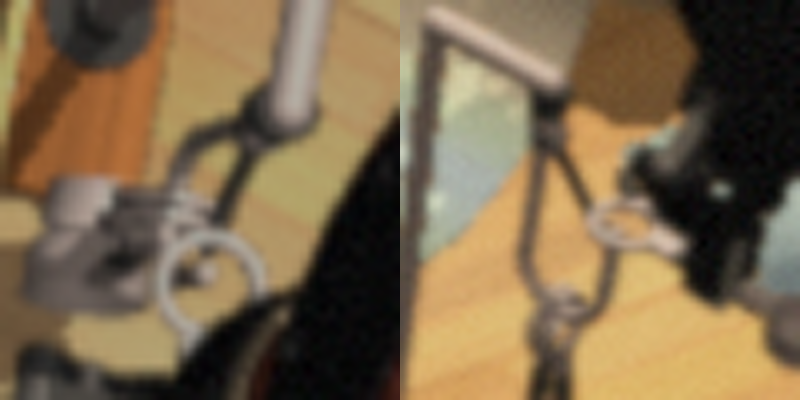

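```bash
python3 -m inch '0.0005 0.0005 -0.006 0 0 0 0;0 0 -0.006 0 0 0 0;0 0 -0.006 0 0 0 0;0 0 -0.006 0 0 0 0;0 0 -0.006 0 0 0 0';python3 -m inch '0 0 -0.006 0 0 0 0;0 0 -0.005 0 0 0 0;0 0 -0.005 0 0 0 0;0 0 -0.004 0 0 0 0;0 0 0 0 0 0 0';  python3 - <<'E'
from h import *
st(); b=snap('scene'); a=snap('top')
cv2.imwrite('pics/c29.png',np.hstack([cv2.resize(a[210:260,345:395,::-1],(400,400),interpolation=cv2.INTER_CUBIC),cv2.resize(b[110:170,310:370,::-1],(400,400),interpolation=cv2.INTER_CUBIC)]))
E
```

```text
time_s: 40.18
tool_pos: [0.4484, -0.1021, 0.1781]
ee_rot: [0.115, 0.993, 0.0, -0.0]
ft_force: [-0.5, -0.6, 0.3]
grip_width: 0.0062
time_s: 40.6
tool_pos: [0.4493, -0.1025, 0.1589]
ee_rot: [0.115, 0.993, -0.0, 0.001]
ft_force: [1.2, -1.4, 2.2]
grip_width: 0.0059
t 40.6 p [ 0.4493 -0.1025  0.1589] rotvec/deg [[-0.973, 0.229, 0.001], [0.229, 0.973, -0.001], [-0.002, -0.0, -1.0]] F [ 1.2 -1.4  2.2] g 0.0059
```

View pics/c29.png

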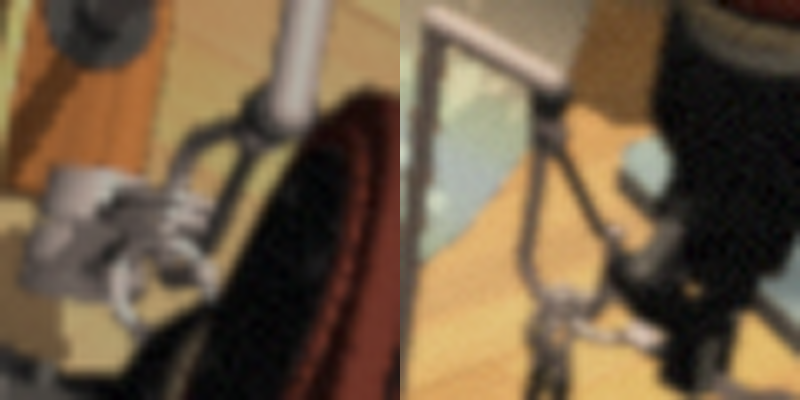

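```bash
python3 -m inch '0.003 -0.001 -0.002 0 0 0 0;0 0 0 0 0 0 0.0;0 0 0 0 0 0 0.02;0 0 0 0 0 0 0.03;0 0 0 0 0 0 0.03';  python3 -m inch '0 0 0 0 0 0 0.03;0 0 0 0 0 0 0.03;0 0 0 0 0 0 0.03;0 0 0 0 0 0 0.03;0 0 0 0 0 0 0.03';python3 - <<'E'
from h import *
st(); b=snap('scene'); a=snap('top')
cv2.imwrite('pics/c30.png',np.hstack([cv2.resize(a[210:260,345:395,::-1],(400,400),interpolation=cv2.INTER_CUBIC),cv2.resize(b[110:170,310:370,::-1],(400,400),interpolation=cv2.INTER_CUBIC)]))
E
```

```text
time_s: 41.12
tool_pos: [0.4513, -0.1031, 0.1568]
ee_rot: [0.115, 0.993, 0.0, -0.0]
ft_force: [-0.1, 0.1, 0.0]
grip_width: 0.0298
time_s: 41.53
tool_pos: [0.4516, -0.1032, 0.1571]
ee_rot: [0.115, 0.993, -0.0, 0.0]
ft_force: [0.4, 0.2, 0.3]
grip_width: 0.03
t 41.53 p [ 0.4516 -0.1032  0.1571] rotvec/deg [[-0.973, 0.229, 0.0], [0.229, 0.973, -0.0], [-0.0, -0.0, -1.0]] F [0.4 0.2 0.3] g 0.03
```

View pics/c30.png

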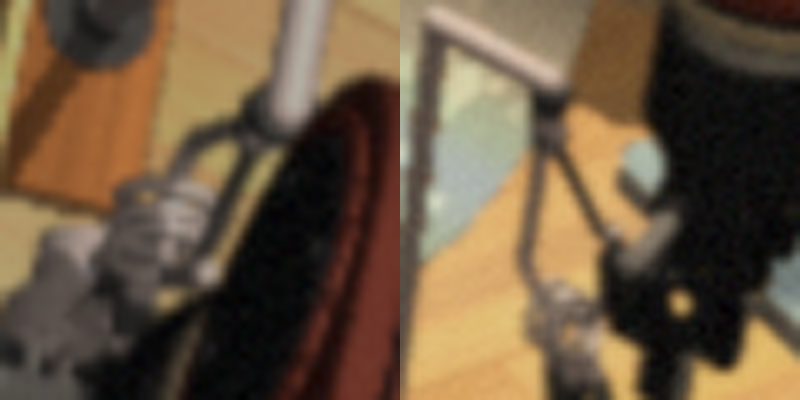

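```bash
python3 -m inch '-0.015 0.0035 0 0 0 0 0.03;-0.015 0.0035 0 0 0 0 0.03;0 0 0.04 0 0 0 0.03;0 0 0.04 0 0 0 0.03;0 0 0.04 0 0 0 0.03';python3 -m inch '0 0.03 0.02 0 0 0 0.03;0 0.03 0.02 0 0 0 0.03;0 0.03 0.02 0 0 0 0.03;0 0 0.02 0 0 0 0.03;0 0 0 0 0 0 0.03'; python3 - <<'E'
from h import *
st(); P=camera_params('wrist'); snap('wrist','w31.png');snap('scene','s31.png');snap('top','t31.png')
for cam in ('wrist','scene','top'):
  P=camera_params(cam)
  for q in ['rack_face','box_face','bolt_knob','bolt_notch','hook_nose','hook_seat','spoon1_eye','spoon2_eye','spoon3_eye','spoon4_eye','spoon4_grip']:
    r=tip_of(cam,q); print(cam,q,[(np.round(w(cam,k['xyz'],P),3).tolist(),round(k['conf'],2)) for k in r[:2]])
E
```

```text
time_s: 42.05
tool_pos: [0.4204, -0.0957, 0.2776]
ee_rot: [0.115, 0.993, 0.0, -0.001]
ft_force: [1.1, -1.1, 0.7]
grip_width: 0.0301
time_s: 42.47
tool_pos: [0.4231, -0.0051, 0.3617]
ee_rot: [0.114, 0.994, -0.0, 0.004]
ft_force: [0.6, -0.6, 0.4]
grip_width: 0.0298
t 42.47 p [ 0.4231 -0.0051  0.3617] rotvec/deg [[-0.974, 0.226, 0.007], [0.226, 0.974, -0.001], [-0.008, 0.0, -1.0]] F [ 0.6 -0.6  0.4] g 0.0298
wrist rack_face [([0.592, 0.006, 0.041], 0.96)]
wrist box_face [([0.607, 0.068, 0.04], 0.67), ([0.591, 0.008, 0.037], 0.59)]
wrist bolt_knob [([0.515, 0.124, 0.033], 0.45)]
wrist bolt_notch [([0.509, 0.088, 0.056], 0.86), ([0.518, -0.125, 0.147], 0.33)]
wrist hook_nose [([0.49, -0.117, 0.208], 0.64)]
wrist hook_seat [([0.507, -0.122, 0.153], 0.91), ([0.528, -0.127, 0.109], 0.66)]
wrist spoon1_eye [([0.513, -0.116, 0.143], 0.71), ([0.509, -0.121, 0.152], 0.56)]
wrist spoon2_eye [([0.517, -0.125, 0.145], 0.41), ([0.49, -0.117, 0.206], 0.37)]
wrist spoon3_eye []
wrist spoon4_eye []
wrist spoon4_grip []
scene rack_face [([0.594, 0.007, 0.044], 0.89)]
scene box_face [([0.595, 0.012, 0.04
[... 466 characters left out ...]
0.001], 0.73), ([0.511, -0.115, 0.155], 0.61)]
scene spoon4_eye []
scene spoon4_grip []
top rack_face [([0.595, 0.008, 0.045], 0.93)]
top box_face [([0.597, 0.01, 0.046], 0.71)]
top bolt_knob [([0.521, 0.125, 0.041], 0.45)]
top bolt_notch [([0.512, 0.095, 0.067], 0.9), ([0.773, -0.051, -0.003], 0.42)]
top hook_nose [([0.489, -0.111, 0.212], 0.73), ([0.521, 0.126, 0.043], 0.54)]
top hook_seat [([0.516, -0.117, 0.154], 0.79)]
top spoon1_eye [([0.517, -0.114, 0.15], 0.68), ([0.518, -0.118, 0.107], 0.47)]
top spoon2_eye [([0.523, -0.121, 0.154], 0.67)]
top spoon3_eye [([0.508, -0.115, 0.152], 0.52)]
top spoon4_eye [([0.595, 0.011, 0.045], 0.43), ([0.524, -0.122, 0.152], 0.17)]
top spoon4_grip []
```

View pics/w31.png

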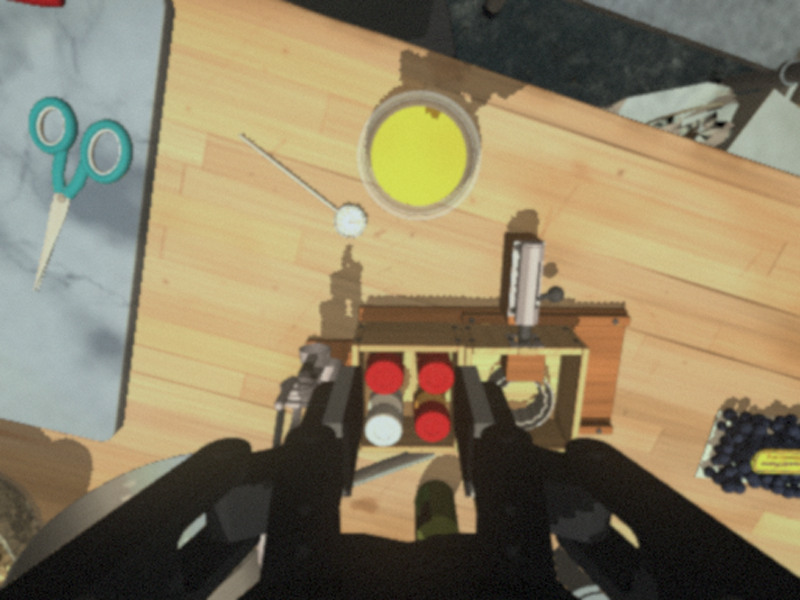

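View pics/s31.png

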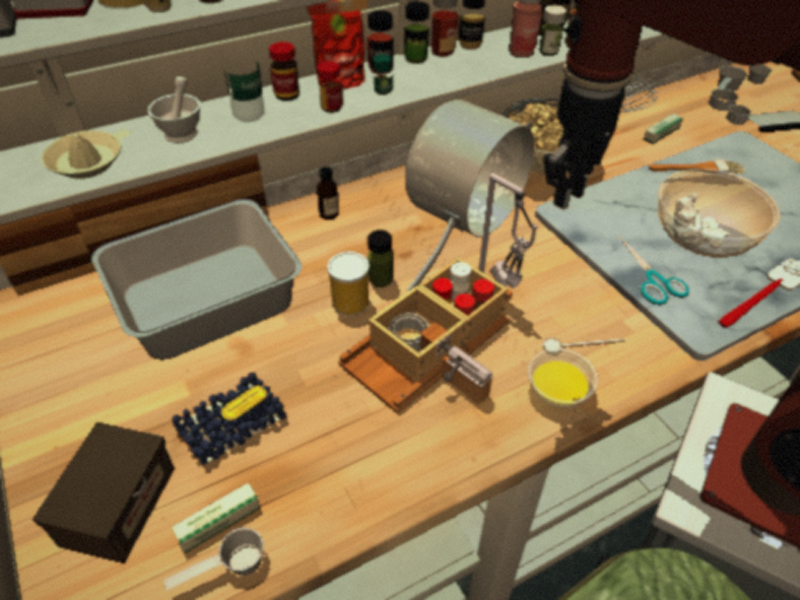

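View pics/t31.png

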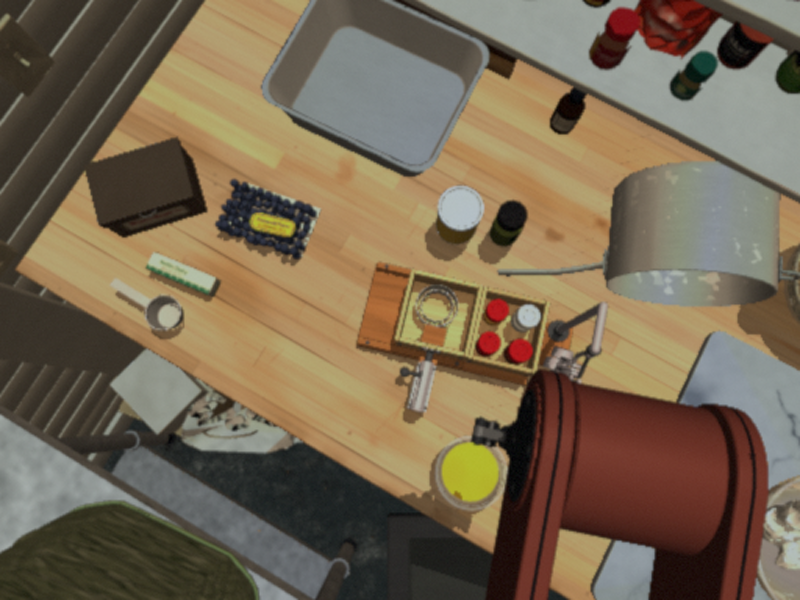

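```bash
python3 -m inch '0 0 0 0 0 0 0.03;0 0 0 0 0 0 0.03;0 0 0 0 0 0 0.03;0 0 0 0 0 0 0.03;0 0 0 0 0 0 0.03'; python3 - <<'E'
from h import *
b=snap('scene');S=camera_params('scene')
k=cv2.INTER_CUBIC
cv2.imwrite('pics/c32.png',np.hstack([cv2.resize(b[20:100,432:512,::-1],(400,400),interpolation=k),cv2.resize(b[105:195,290:380,::-1],(400,400),interpolation=k)]))
for u,v in [(722,100),(760,70),(740,115)]: print(np.round(ray(S,u*.64,v*.64,.01),3))
E
```

```text
time_s: 44.68
tool_pos: [0.4216, -0.0062, 0.357]
ee_rot: [0.115, 0.993, 0.0, -0.0]
ft_force: [0.4, -0.8, 0.5]
grip_width: 0.0301
[ 0.35 -1.12  0.01]
[ 0.297 -1.355  0.01 ]
[ 0.291 -1.065  0.01 ]
```

View pics/c32.png

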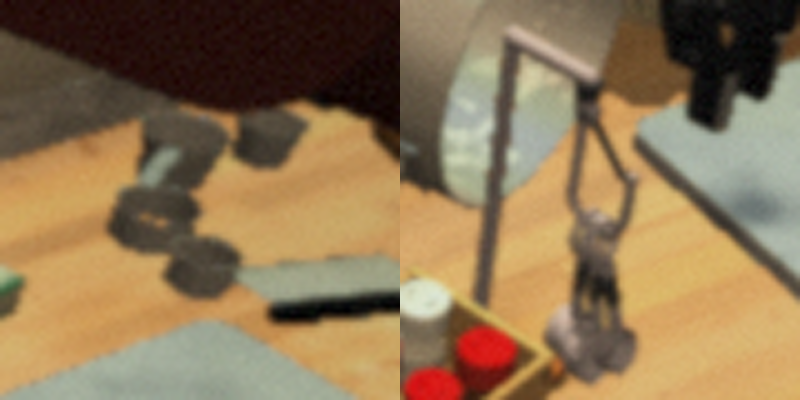

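```bash
python3 -c "
from workcell import *
print(close_job())"
```

```text
the job is handed in; nothing more can be done
None
```

The carrier is ready and the job was handed in at about 45 s, with the arm clear of everything. The hand-in itself reports no verdict.

- **Box:** I slid it along the board until it met the spice rack. In the last scene and top pictures, the box and rack faces lie within about 5 mm of each other, which is about as close as the networks can measure. The wrist view's best guess for the box face was about 6 cm off; its second guess agreed with the others, and the pictures show no gap. I took that reading as an error.
- **Bolt:** I pushed it in until it stopped. The handle then went down to its stop, and the knob now reads about 42 mm above the worktop, against 43 mm for fully down.
- **Spoons:** The three steel spoons on the worktop (1, 2 and, judging by its length, 3) each went over the nose and past the gate. The last close-up shows all three hanging in the bend with the gate shut. The scene and top views put their eyes within about 15 mm of the seat.
- **Spoon 4:** I found no fourth spoon. The other similar things are a dial thermometer, a measuring cup and some measuring cups beyond reach on the far right; I left them alone.
- **Jar and drum:** They stand where they were at the start.

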